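# Stack washed steel beakers mouth-down in the steriliser tray

### The job

Take the two steel beakers off their pegs on the slanted drying rack and finish the stack in the steriliser tray: on the big steel beaker already standing there mouth-down, stand the wider of the two mouth-down, and then the narrower one mouth-down on top of that, each rim centred squarely on the ring-shaped foot of the beaker below. Lower each one gently until it rests, do not let it drop, and leave the stack standing straight by itself with the big beaker and everything else where they were.

Things in the scene. Friction and masses are not known exactly. Their poses are not given: they have to be found in the camera images.
- beaker_mid: The wider of the two steel beakers on the drying rack, and the second of the stack: straight-sided, outside diameter 62 mm (65 at the beaded mouth rim), 74 mm high, wall 2.5 mm, about 0.11 kg. Starts upside down over a peg, mouth rim flat on the board. Origin: centre of the mouth rim plane. z runs along the axis from mouth to closed base (straight up when it stands mouth-down).
- beaker_mid_foot (a point): Centre of the outer end plane of beaker_mid's closed base, 74 mm from its origin along its z. The base has a raised standing ring (the foot), 12 mm wide from 62 mm down to 38 mm diameter, around a middle recessed 2.5 mm; this point lies at the height of the ring's flat top.
- beaker_small: The narrower of the two steel beakers on the rack, the top of the stack: same shape, outside diameter 52 mm (55 mm at the beaded rim), 64 mm high, wall 2.5 mm, about 0.08 kg. Starts upside down over another peg. Origin and axes as for beaker_mid.
- beaker_small_foot (a point): Centre of the outer end plane of beaker_small's closed base, 64 mm from its origin along its z (the same foot ring, 52 mm outside, 28 mm inside diameter).
- beaker_big: The big steel beaker already standing mouth-down, loose, in the steriliser tray: the bottom of the stack. Outside diameter 72 mm (75 mm at the rim), 86 mm high, about 0.17 kg. Origin: centre of its mouth rim on the tray floor; z up. It is to stay where it stands (it may shift a little, less than 20 mm).
- beaker_big_foot (a point): Centre of the upturned base of beaker_big, 86 mm above its origin, at the height of the top of its foot ring (72 mm outside, 48 mm inside diameter, middle recessed 2.5 mm). The rim of beaker_mid belongs here.
- rack: Fixed drying rack: white board 380 mm wide, 260 mm up the slope, tilted 28 degrees, low edge to the robot, steel drip gutter 26 mm high before it. Origin: on the table under its middle; x points level from the low to the high edge (away from the robot), y along the edges, z up. A vessel's axis on the rack is square to the board: 28 degrees from vertical, base leaning to -x of this frame.
- rack_row (a point): Foot of the middle peg of the rack's lower row, on the board. Pegs: 12 mm thick, 33 mm long, square to the board, two rows of three, 120 mm apart across; upper row 120 mm farther up the slope. The two steel beakers and a glass dish stand over the lower pegs in any order, axes about 17 mm downhill of the pegs, held by friction and peg; draw a vessel 40 mm straight out of the board to clear its peg.
- tray: Fixed steel steriliser tray, open, 320 x 240 mm, rim 32 mm high, floor 3 mm thick, small bail handles at its short ends. Origin: on the table under its centre; x along its long side, z up.
- dish: Bystander: low clear glass dish, 64 mm diameter, 42 mm high, upside down over the third lower peg. Origin: centre of its mouth plane, z towards its base. Leave it.
- jar: Bystander: flared amber glass cup, 66 mm diameter at the mouth, 52 mm high, upside down over an upper peg. Origin: centre of its mouth plane. Leave it.
- slide_box: Bystander in the tray: black slide box 55 x 100 x 30 mm at the tray's far end. Origin: centre of its underside. Leave it.
- petri: Bystander in the tray: pair of glass petri dishes, 78 mm diameter, 35 mm high together, at the tray's near end. Origin: centre of the underside. Leave it.
- media: Bystander on the table: small amber bottle with a blue cap, 52 mm diameter, 105 mm high. Origin: centre of its underside. Leave it.
- tip_box: Bystander on the table: pipette tip box 85 x 125 x 72 mm. Origin: centre of its underside. Leave it.

How it is judged:
By the outcome, as a careful person would: the job done as asked, in the order asked, and still so for the second after the job is handed in, with the robot touching nothing.
It also fails if it takes over 61 s, if anything falls off the work surface, if the arm or the gripper's body presses on something with over 40 N, if the wrist force passes 120 N, or if a joint passes its speed limit or range.

### The arm

A 7-joint arm with a two-finger parallel gripper is mounted at the origin on the work surface. World frame = base frame: x ahead of the robot, y to its left, z up, the work surface at z = 0. Lengths are in mm, angles in rad, forces in N, time in s.
With the tool pointing down it reaches from about 400 to 875 mm from the base axis. Payload 4.4 kg.
Tool frame: the origin (TCP) lies at the very end of the fingers, on their centre line; the grasp point (between the pads) lies 19 mm behind it; z points along the fingers, y is the direction in which the jaws open and shut (so a half turn about z gives the same grasp; the last joint's range is limited). The gripper opens to 85 mm and grips with 20 to 120 N. Pads are 22 mm wide; open, the fingers measure 114 mm over their backs; the gripper's body (76 mm by 85 mm) begins 54 mm behind the grasp point. The pads swing forward as they close: fully open they stand 13 mm farther back than shut.
Start: joints at [-1.26, 0.628, 0.038, 1.517, -0.027, 0.996, -0.02], TCP at [239.143, 604.424, 231.313] pointing down, gripper open.
Joint ranges: [-3.06, 3.06], [-0.37, 2.12], [-1.25, 1.32], [0.18, 2.47], [-1.1, 4.24], [0.23, 1.98], [-2.94, 2.94]. Speed limits (rad/s): [2.57, 2.57, 3.14, 3.14, 3.14, 3.14, 3.14].

### API

Orientations are given as [roll, pitch, yaw] about the fixed x, y, z axes, in that order (R = Rz(yaw) Ry(pitch) Rx(roll)).
In Python, from cell import ctrl gives the robot as it stands.
- The arm moves only by the shell command python3 -m crank 'ROWS' [OPENING]. ROWS is JSON, a list that holds one entry, the list of rows, each a list of 6 numbers: the shift along the tool's x, y, z in units of 30 mm (1.0 is 30 mm), then the turn, a rotation vector about the tool's x, y, z in units of 6 degrees (1.0 is 6 degrees). In form: [[[tx, ty, tz, rx, ry, rz], ...]]. A call has 1 to 12 rows; each row shifts and turns the pose as measured when the row begins, along the tool's axes as they then stand; what a row does not reach is not made up. A row lasts 1/12 s, in which the tool goes at most 41.7 mm and 7.16 degrees, less where a joint would pass 70% of its speed; a pose out of reach is approached as far as the arm can. A call is refused whole if a number of a shift passes 1 or a number of a turn 1, either way. A call with a gripper value outside its range is refused whole. OPENING is the gripper command: -1 is fully open, 1 is shut, values between are in proportion, set as the call begins (- or left out, the last holds). The fingers move at their own pace and stop on an object; the grip force is fixed at half the most. Time passes only in rows, so rows that do not move let the fingers close. It gives the time, the measured TCP pose, the force and the opening at its end, in the units of the state.
- ctrl.read_state(): the state, without advancing time (a new reading comes with each control period).
- ctrl.get_image(name): name is "side" or "top"; returns a dict with "color" (420x560x3 uint8, red, green, blue), "depth" (420x560 float32, mm along the optical axis (not along the pixel's ray), 0 where there is no reading), "camera_matrix" (3x3 intrinsics, pixels), "R" (3x3) and "t" (3): a world point X has camera coordinates R X + t. Camera axes: x right, y down, z forward; pixel columns grow to the right and rows downward; lengths in mm; the calibration is good to about 2 mm. A picture is of the moment at which its call begins.
- ctrl.finish_job(): hands the job in, once; it reports no verdict.
Trained networks look in a picture, given as the dict that the camera call returned (one of the last four; its "shot" number tells which), for a name from the list of things; names that differ only in an ending like _2 or _b are one class to them, and where a whole thing is asked for, a point or a joint stands for the part that bears it (a point fixed in the world has none). Each returns a list of dicts, best first, with "conf" (0 to 1); they miss things now and then, are a little off and sometimes report something else, mostly with a low value. They report only what shows in the picture. A call takes as long as a camera call.
- ctrl.search_frame(query, picture): "extent" ([centre column, centre row, width, height] in pixels, round what is visible of it).
The state is a dict: "clock": time; "qpos": joint angles; "qd": joint speeds; "tau": joint torques, N m; "eef_pos": TCP position; "tool_rot": TCP orientation; "force": force on the tool from outside, world axes, zero at the start; "torque": the same for the moment, N m; "width": finger opening in mm.
Only numpy, scipy, OpenCV 4.12 (cv2) and the standard library are available. Lean on these libraries where they do the work, as an engineer would, in place of code of your own. Each camera call takes 0.05 s, during which the arm holds its last target. There are 200 camera calls.

## Working session

There is one attempt and no reset: what is moved stays moved. The work goes in short steps, Python scripts to look and compute and a shell command to move; the robot and the scene stay as the last step left them, time stands still between calls to the robot, and variables do not carry over. Pictures are saved under pics/ and viewed, about 8 in all and at most 12, crops included, and the job is handed in when it is done.

```bash
ls; mkdir -p pics; cat > h.py <<'E'
import numpy as np, cv2
from cell import ctrl
from scipy.spatial.transform import Rotation as Rn
def world(p):
    d=p["depth"];K=p["camera_matrix"];v,u=np.mgrid[:420,:560]
    c=np.stack([(u-K[0,2])*d/K[0,0],(v-K[1,2])*d/K[1,1],d],-1)
    w=(c-p["t"])@np.array(p["R"]); w[d==0]=np.nan
    return w
def save(p,n): cv2.imwrite(f"pics/{n}.png",p["color"][:,:,::-1])
E
python3 - <<'E'
from h import *
s=ctrl.read_state();print(s)
for n in("side","top"):
    p=ctrl.get_image(n);save(p,n+"0");w=world(p);np.save(n+"0.npy",w)
    print(n,np.round(-np.array(p["R"]).T@p["t"]))
    for q in["beaker_mid","beaker_small","beaker_big","dish","rack","tray","tip_box","media","jar","slide_box","petri"]:
        for r in ctrl.search_frame(q,p)[:2]:
            e=r["extent"];c,rr=int(e[0]),int(e[1]);print(q,round(r["conf"],2),np.round(e),np.round(w[min(rr,419),min(c,559)]))
E
```

```text
pics
{'clock': 0.0, 'qpos': array([-1.25978606,  0.62937442,  0.03840681,  1.51837627, -0.0270247 ,
        0.99629383, -0.02001232]), 'qd': array([ 0.00040848,  0.00023859,  0.00062794, -0.00079412, -0.00108523,
        0.00022075, -0.00067312]), 'tau': array([-7.91095208e-04, -5.63406622e+01,  1.22577868e+00, -1.93439770e+01,
        1.09732113e-02,  1.05170891e-02, -5.38415904e-06]), 'eef_pos': array([238.88666272, 603.8310472 , 230.36745794]), 'tool_rot': array([-3.13965724e+00, -1.41107880e-05,  2.76478486e+00]), 'force': array([-0.62688459, -0.57795765,  0.34437434]), 'torque': array([ 0.01293389, -0.03036874,  0.00805044]), 'width': 85.03228426878049}
side [-155. -648. 1312.]
beaker_mid 0.95 [259. 194.  31.  25.] [534. 144. 126.]
beaker_small 0.9 [289. 213.  21.  26.] [553.  35. 115.]
beaker_big 0.81 [369. 301.  36.  37.] [ 507. -309.   89.]
dish 0.9 [231. 179.  21.  26.] [527. 271. 103.]
dish 0.72 [260. 193.  26.  26.] [533. 142. 132.]
rack 0.71 [271. 193. 145. 134.] [580. 144.  94.]
tray 0.62 [370. 316. 143. 129.] [ 513. -323.   17.]
tip_box 0.8 [155. 184.  44.  45.] [356. 4
[... 339 characters left out ...]
 [559.  42. 119.]
beaker_small 0.21 [400. 199.  28.  34.] [ 524. -284.   89.]
beaker_big 0.83 [401. 200.  31.  30.] [ 524. -284.   89.]
beaker_big 0.53 [193. 173.  21.  22.] [628. 292. 165.]
dish 0.78 [205. 212.  25.  29.] [533. 276. 103.]
rack 0.93 [237. 189. 151. 135.] [596. 181.  78.]
tray 0.81 [405. 209.  92. 118.] [ 498. -303.   63.]
tip_box 0.89 [140. 277.  55.  35.] [369. 469.  70.]
media 0.55 [308. 259.  21.  22.] [377.  -3. 104.]
media 0.52 [285. 194.  23.  23.] [562.  47. 122.]
jar 0.93 [193. 174.  25.  22.] [625. 292. 163.]
slide_box 0.79 [405. 168.  38.  20.] [ 634. -334.   31.]
petri 0.87 [418. 243.  27.  27.] [ 401. -335.   39.]
petri 0.25 [286. 193.  22.  22.] [565.  41. 120.]
```

```bash
python3 - <<'E'
import cv2,numpy as np
a=cv2.imread("pics/side0.png")[120:380,110:460];b=cv2.imread("pics/top0.png")[120:320,110:470]
cv2.imwrite("pics/c0.png",cv2.resize(a,None,fx=2.2,fy=2.2,interpolation=2));cv2.imwrite("pics/c1.png",cv2.resize(b,None,fx=2.2,fy=2.2,interpolation=2))
E
```

```text
(no output)
```

View pics/c0.png

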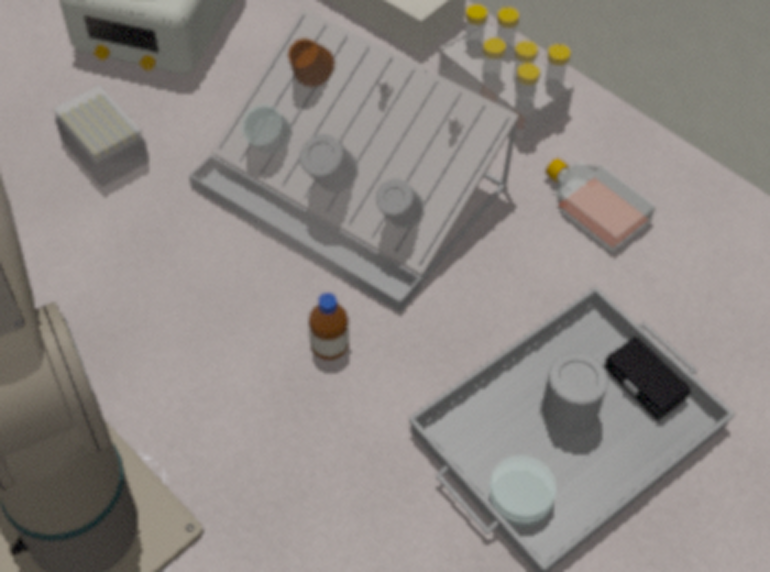

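View pics/c1.png

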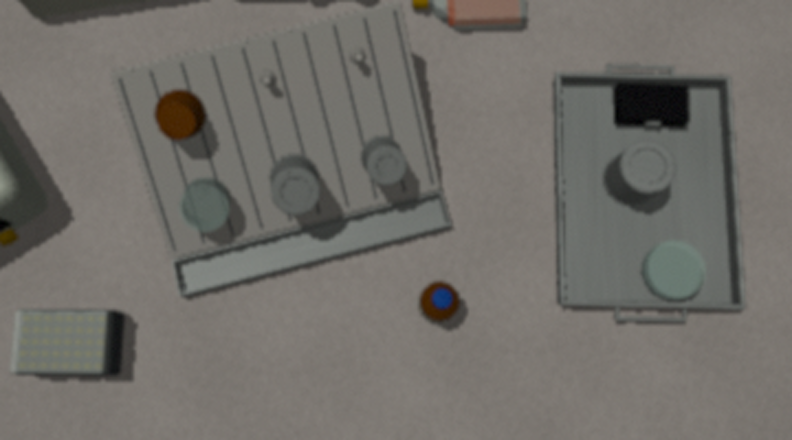

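The pictures show mid (62 mm) over the middle lower peg, small on the right, the dish on the left and the jar on the upper left. The big beaker is in the tray, between the slide box and the petri dishes. Next I fit the board plane and the beaker axes.

```bash
cat >> h.py <<'E'
def disc(P,c0,n,R,H,off,tol=5,it=8):
    """centre of the foot disc: points P near height H over plane (n,off); returns world centre and in-disc mean height"""
    ex=np.cross([0,1.,0],n);ex/=np.linalg.norm(ex);ey=np.cross(n,ex)
    h=P@n-off;Q=P[np.abs(h-H)<tol];hh=Q@n-off
    q=np.c_[Q@ex,Q@ey];c=np.array([c0@ex,c0@ey])
    for _ in range(it):
        m=np.hypot(*(q-c).T)<R+5;  c=q[m].mean(0)
    (mx,my),rr=cv2.minEnclosingCircle(q[m].astype(np.float32))
    return c[0]*ex+c[1]*ey+n*(hh[m].mean()+off), m.sum(), rr, np.array([mx,my])-c, hh[m].mean()
E
cat > fit.py <<'E'
from h import *
rng=np.random.default_rng(0)
for nme in("side","top"):
    w=np.load(nme+"0.npy").reshape(-1,3);w=w[np.isfinite(w).all(1)]
    B=w[(w[:,0]>480)&(w[:,0]<760)&(w[:,1]>-20)&(w[:,1]<360)&(w[:,2]>25)&(w[:,2]<200)]
    best=None
    for _ in range(600):
        a,b,c=B[rng.choice(len(B),3)];n=np.cross(b-a,c-a);n=n/np.linalg.norm(n)*np.sign(n[2]+1e-9)
        if not .84<n[2]<.92: continue
        k=(np.abs((B-a)@n)<3).sum()
        if best is None or k>best[0]:best=(k,n,a@n)
    k,n,o=best
    for _ in range(5):
        I=B[np.abs(B@n-o)<3.5];m=I.mean(0);n=np.linalg.svd(I-m,full_matrices=0)[2][2];n*=np.sign(n[2]);o=m@n
    yaw=np.arctan2(-n[1],-n[0])
    print(nme,"n",n.round(4),"tilt",np.degrees(np.arccos(n[2])).round(2),"yaw",np.degrees(yaw).round(2),"off",o.round(1),len(I),np.abs(I@n-o).std().round(2))
    for q,c0,R,H in(("mid",[537,150,127],31,74),("small",[558,40,118],26,64)):
        c,N,rr,d,hm=disc(w,np.array(c0,float),n,R,H,o); print(q,c.round(1),N,round(rr,1),d.round(1),hm.round(1))
    c,N,rr,d,hm=disc(w,np.array([516,-296,89.]),np.array([0,0,1.]),36,89,0);print("big",c.round(1),N,round(rr,1),d.round(1),hm.round(1))
E
python3 fit.py
```

```text
side n [-0.4658 -0.0821  0.8811] tilt 28.23 yaw 9.99 off -221.1 4979 0.99
mid [534.1 158.5 129.9] 252 31.9 [-0.2  0.2] 73.8
small [559.1  41.5 120.9] 204 26.7 [1.  0.3] 63.8
big [ 535.6 -299.5   89.8] 448 38.0 [0.4 1.6] 89.8
top n [-0.4629 -0.0804  0.8827] tilt 28.02 yaw 9.85 off -219.8 8681 0.93
mid [530.5 160.4 126.7] 361 31.5 [-0.3  0.3] 73.1
small [555.6  43.2 118.1] 260 26.3 [0.1 0.5] 63.3
big [ 532.9 -297.4   88.2] 451 36.7 [ 0.1 -1.1] 88.2
```

```bash
cat >> h.py <<'E'
n=np.array([-.4644,-.0812,.8818]);n/=np.linalg.norm(n)
def Rot(z,yref):
    z=np.array(z,float);y=np.array(yref,float);y-=z*(y@z);y/=np.linalg.norm(y);return np.c_[np.cross(y,z),y,z]
az=np.radians(9.93)
RT=Rot(-n,[np.cos(az),np.sin(az),0]); 
def Rv(a): return Rot([0,0,-1],[np.cos(np.radians(a)),np.sin(np.radians(a)),0])
def need(pos,R):
    s=ctrl.read_state();C=Rn.from_euler("xyz",s["tool_rot"]).as_matrix();p=s["eef_pos"]
    pos=p if pos is None else np.array(pos,float); R=C if R is None else R
    t=C.T@(pos-p)/30;r=Rn.from_matrix(C.T@R).as_rotvec(degrees=True)/6
    a=R.T@(pos-p)/30
    print("t",s["clock"],"p",p.round(1),"w",round(s["width"],1),"F",s["force"].round(1),"q",s["qpos"].round(2));print("shift",t.round(2),"turn",r.round(2),"| shift if turned first",a.round(2))
MID=np.array([532.3,159.5,128.3]);SM=np.array([557.4,42.4,119.5]);BIG=np.array([534.2,-298.5,89.])
E
python3 -c "
from h import *
need([490,152,230],RT)"
```

```text
t 1.2 p [239.1 604.4 231.3] w 85.1 F [-0.3 -0.6  0. ] q [-1.26  0.63  0.04  1.52 -0.03  1.   -0.02]
shift [-13.33 -10.95   0.04] turn [-4.27 -2.39  9.54] | shift if turned first [-16.3    4.95   2.7 ]
```

```bash
A='[-0.74,-0.61,0,0,0,0]'; python3 -m crank '[[[-0.74,-0.61,0,0,0,0],[-0.74,-0.61,0,0,0,0],[-0.74,-0.61,0,0,0,0],[-0.74,-0.61,0,0,0,0],[-0.74,-0.61,0,0,0,0],[-0.74,-0.61,0,0,0,0],[-0.74,-0.61,0,0,0,0],[-0.74,-0.61,0,0,0,0],[-0.74,-0.61,0,0,0,0],[-0.74,-0.61,0,0,0,0],[-0.74,-0.61,0,0,0,0],[-0.74,-0.61,0,0,0,0]]]' -1
python3 -m crank '[[[-0.74,-0.61,0,0,0,0],[-0.74,-0.61,0,0,0,0],[-0.74,-0.61,0,0,0,0],[-0.74,-0.61,0,0,0,0],[-0.74,-0.61,0,0,0,0],[-0.74,-0.61,0,0,0,0],[0,0,0,0,0,0]]]'
python3 -m crank '[[[0,0,0,-0.36,-0.2,0.8],[0,0,0,-0.36,-0.2,0.8],[0,0,0,-0.36,-0.2,0.8],[0,0,0,-0.36,-0.2,0.8],[0,0,0,-0.36,-0.2,0.8],[0,0,0,-0.36,-0.2,0.8],[0,0,0,-0.36,-0.2,0.8],[0,0,0,-0.36,-0.2,0.8],[0,0,0,-0.36,-0.2,0.8],[0,0,0,-0.36,-0.2,0.8],[0,0,0,-0.36,-0.2,0.8],[0,0,0,-0.36,-0.2,0.8]]]'
python3 -c "
from h import *
need(MID+60*n,RT)"
```

```text
clock: 2.2
eef_pos: [408.5, 299.0, 229.6]
tool_rot: [3.134, -0.004, 2.781]
force: [0.7, 0.4, -0.0]
width: 85.6
clock: 2.78
eef_pos: [501.6, 134.7, 230.0]
tool_rot: [3.133, 0.002, 2.772]
force: [0.3, -0.5, 0.4]
width: 85.2
clock: 3.78
eef_pos: [502.1, 136.8, 231.0]
tool_rot: [2.704, 0.003, 1.86]
force: [-0.2, 0.8, -0.5]
width: 85.1
t 3.7833 p [502.1 136.8 231. ] w 85.1 F [-0.2  0.8 -0.5] q [-0.79  0.35  0.6   2.28 -1.04  0.23  1.01]
shift [ 0.55 -0.48  1.61] turn [-0.51 -0.47  1.  ] | shift if turned first [ 0.57 -0.63  1.55]
```

```bash
python3 -m crank '[[[0.28,-0.2,0.3,-0.1,-0.1,0.2],[0.28,-0.25,0.3,-0.1,-0.1,0.2],[0,0,0,-0.1,-0.1,0.2],[0,0,0,-0.1,-0.1,0.2],[0,0,0,-0.1,-0.1,0.2],[0,0,0,0,0,0]]]'
python3 -c "
from h import *
need(MID+60*n,RT)"
```

```text
clock: 4.28
eef_pos: [496.6, 158.7, 233.1]
tool_rot: [2.687, 0.012, 1.748]
force: [-0.0, 0.7, 0.1]
width: 85.5
t 4.2833 p [496.6 158.7 233.1] w 85.5 F [-0.   0.7  0.1] q [-1.05  0.4   0.82  2.29 -1.1   0.23  0.88]
shift [-0.16 -0.55  1.66] turn [-0.34  0.08  0.09] | shift if turned first [-0.18 -0.61  1.64]
```

```bash
python3 -m crank '[[[-0.1,-0.2,0.4,-0.1,0,0],[-0.1,-0.2,0.4,-0.1,0,0],[0,-0.2,0.4,-0.1,0,0],[0,0,0.3,-0.1,0,0],[0,0,0,0,0,0]]]'
python3 -c "
from h import *
need(MID+60*n,RT)"
```

```text
clock: 4.7
eef_pos: [511.9, 160.3, 219.8]
tool_rot: [2.701, 0.019, 1.747]
force: [-0.7, -0.2, -1.1]
width: 85.1
t 4.7 p [511.9 160.3 219.8] w 85.1 F [-0.7 -0.2 -1.1] q [-0.99  0.44  0.76  2.26 -1.1   0.23  0.88]
shift [-0.12 -0.8   1.05] turn [-0.48  0.15  0.11] | shift if turned first [-0.14 -0.85  1.  ]
```

```bash
cat > fk.py <<'E'
import numpy as np
from scipy.spatial.transform import Rotation as Rn
from itertools import product
from scipy.optimize import least_squares
from cell import ctrl
D=[([-1.25978606,.62937442,.03840681,1.51837627,-.0270247,.99629383,-.02001232],[238.9,603.9,230.8],[-3.13965724,0,2.76478486]),
([-.79,.35,.6,2.28,-1.04,.23,1.01],[502.1,136.8,231],[2.704,.003,1.86]),
([-1.05,.4,.82,2.29,-1.1,.23,.88],[496.6,158.7,233.1],[2.687,.012,1.748])]
s=ctrl.read_state();D.append((list(s["qpos"]),list(s["eef_pos"]),list(s["tool_rot"])))
ax="zyzyzyz"
def rots(q,sg): return [Rn.from_euler(a,x*k) for a,x,k in zip(ax,q,sg)]
def fk(q,sg,L,T=None):
    R=Rn.identity();p=np.zeros(3)
    for i,r in enumerate(rots(q,sg)):
        p=p+R.apply(L[i]);R=R*r
    return p+R.apply(L[7]),R
if __name__=="__main__":
    res=[]
    for sg in product([1,-1],repeat=7):
        if sg[1]<0: continue
        Rs=[fk(q,sg,np.zeros((8,3)))[1] for q,_,_ in D];Os=[Rn.from_euler("xyz",r) for *_,r in D]
        E=Rn.concatenate([a.inv()*b for a,b in zip(Rs,Os)]);m=E.mean();res.append(((m.inv()*E).magnitude().max(),sg,m.as_euler("xyz",degrees=True)))
    res.sort(key=lambda x:x[0])
    for r in res[:4]:print(r)
    for _,sg,_ in res[:2]:
        def f(x):
            L=np.zeros((8,3));L[0,2]=x[0];L[2,2]=x[1];L[4,2]=x[2];L[7,2]=x[3];L[3:5,0]=[x[4],x[5]] 
            return np.concatenate([np.array(fk(q,sg,L)[0])-p for q,p,_ in D])
        for n0 in(4,):
            o=least_squares(lambda y:f(np.r_[y,0,0]),[300,400,350,250]);print(sg,o.x.round(1),o.fun.round(1))
E
python3 fk.py
```

```text
(np.float64(0.004528910582853584), (-1, 1, -1, 1, -1, 1, -1), array([ 0.11438558,  0.10911309, 89.99115398]))
(np.float64(0.20573047832532643), (-1, 1, -1, -1, 1, -1, 1), array([-81.20836894,  -1.47607254,  88.17354839]))
(np.float64(0.2178681541426638), (1, 1, 1, 1, -1, 1, 1), array([  8.07448795,  -7.8583414 , -53.61659668]))
(np.float64(0.3205620915915279), (-1, 1, -1, 1, 1, 1, 1), array([  2.33140491,  18.21674692, 103.82685076]))
(-1, 1, -1, 1, -1, 1, -1) [418.3 507.3 415.4 358.7] [-26.1   6.1  12.5   1.4  10.2  -3.7   1.5   0.2  -4.3  -3.    0.6  -4.5]
(-1, 1, -1, -1, 1, -1, 1) [-306.2  274.2  145.  -661.7] [ -8.5  33.5 -19.   -4.1 -50.8  12.3 -22.3  -1.8  14.1  -5.9  -0.1  -7.3]
```

```bash
cat > ik.py <<'E'
from fk import *
sg=(-1,1,-1,1,-1,1,-1);L0=np.array([284.8,420.8,314.4,337,-12,0,0])
def mk(x):
    L=np.zeros((8,3));L[0,2],L[2,2],L[4,2],L[7,2]=x[:4];L[2,1],L[4,1],L[6,1]=x[4:7];return L
def f(x): return np.concatenate([np.concatenate([(fk(q,sg,mk(x))[0]-p)*(1 if i in(0,3) else .4) for i,(q,p,_) in enumerate(D)]),(x-L0)/30])
best=least_squares(f,L0);LL=mk(best.x)
T=Rn.from_euler("z",90,degrees=True)
lo=np.array([-3.06,-.37,-1.25,.18,-1.1,.23,-2.94]);hi=np.array([3.06,2.12,1.32,2.47,4.24,1.98,2.94])
def ik(pos,R,seeds=40,rng=np.random.default_rng(1),q0=None):
    R=Rn.from_matrix(R);sol=[]
    qs=[q0] if q0 is not None else [rng.uniform(lo,hi) for _ in range(seeds)]
    for s in qs:
        g=lambda q:(lambda a:np.r_[(a[0]-pos)/50,((a[1]*T).inv()*R).as_rotvec()*3,])(fk(q,sg,LL))
        o=least_squares(lambda q:np.r_[g(q),0.001*(q-(lo+hi)/2)/(hi-lo)],np.clip(s,lo+.01,hi-.01),bounds=(lo,hi),max_nfev=80)
        e=g(o.x)
        if np.abs(e).max()<.02: sol.append((np.min(np.minimum(o.x-lo,hi-o.x)),o.x))
    return sorted(sol,key=lambda s:-s[0])
if __name__=="__main__":
    from h import *
    print(best.x.round(1),f(best.x)[:12].round(1))
    for nm,P in(("mid",MID),("small",SM)):
      for a in(-90,-60,-30,0,30,60,90,120,150,180):
        A=Rn.from_rotvec(n*np.radians(a)).as_matrix()@RT
        r=[ik(P+h*n,A,16) for h in(-45,60)]
        print(nm,a,[(len(x),x[0][0].round(2),x[0][1].round(2).tolist()) if x else None for x in r])
    for a in(-120,-75,-30,15,60,105,150):
        r=[ik(np.array([534,-298,z]),Rv(a),12) for z in(120,260)]
        print("tray",a,[(x[0][0].round(2),x[0][1].round(2).tolist()) if x else None for x in r])
E
time python3 ik.py
```

```text
[319.5 558.2 382.3 331.9 -17.5 -14.6   4.2] [-0.2 -0.1  0.1  0.8 -0.9  0.5  0.6 -0.2  0.  -0.6  0.3 -0.3]
mid -90 [(9, np.float64(0.23), [0.16, 0.84, -0.87, 2.24, 1.95, 0.75, 2.68]), (11, np.float64(0.16), [-0.02, 0.47, -0.57, 2.31, 1.74, 0.4, 2.75])]
mid -60 [(9, np.float64(0.16), [-0.21, 0.68, -0.29, 2.26, 2.32, 0.39, 2.73]), (8, np.float64(0.07), [0.34, 0.69, -1.17, 2.3, 1.64, 0.8, -2.87])]
mid -30 [(11, np.float64(0.23), [0.15, 0.82, -0.84, 2.24, 1.96, 0.72, -2.57]), (10, np.float64(0.17), [0.22, 0.57, -0.93, 2.3, 1.67, 0.61, -2.39])]
mid 0 [(11, np.float64(0.23), [0.17, 0.84, -0.89, 2.24, 1.95, 0.76, -2.03]), (11, np.float64(0.17), [0.21, 0.57, -0.92, 2.3, 1.67, 0.6, -1.87])]
mid 30 [(10, np.float64(0.22), [0.1, 0.79, -0.77, 2.25, 1.99, 0.67, -1.57]), (14, np.float64(0.17), [0.27, 0.61, -1.02, 2.3, 1.66, 0.67, -1.33])]
mid 60 [(12, np.float64(0.23), [0.2, 0.86, -0.93, 2.24, 1.93, 0.79, -0.95]), (9, np.float64(0.17), [0.28, 0.62, -1.04, 2.3, 1.66, 0.69, -0.8])]
mid 90 [(11, np.float64(0.23), [0.22, 0.88, -0.97, 2.24, 1.92, 0.83, -0.41]), (6, np.float64(0.17), [0.24, 0.59, -0.97, 
[... 2239 characters left out ...]
 0.79, -0.62, 1.7, 0.59, 0.84, -0.58]), (np.float64(0.81), [0.72, 0.58, -0.42, 1.58, 0.26, 1.04, -0.3])]
tray 15 [(np.float64(0.59), [0.8, 0.78, -0.57, 1.71, 0.54, 0.82, 0.25]), (np.float64(0.81), [0.7, 0.57, -0.38, 1.58, 0.23, 1.04, 0.51])]
tray 60 [(np.float64(0.48), [0.36, 0.71, 0.17, 1.74, -0.17, 0.71, 1.67]), (np.float64(0.8), [0.65, 0.56, -0.31, 1.58, 0.19, 1.03, 1.34])]
tray 105 [(np.float64(0.59), [0.81, 0.78, -0.57, 1.71, 0.55, 0.82, 1.81]), (np.float64(0.8), [0.69, 0.57, -0.36, 1.58, 0.22, 1.03, 2.1])]
tray 150 [(np.float64(0.41), [0.86, 0.8, -0.68, 1.7, 0.63, 0.86, 2.53]), (np.float64(0.32), [-0.08, 0.71, 0.97, 1.63, -0.63, 1.15, -2.62])]
real	2m44.997s
user	2m45.167s
sys	0m0.137s
```

```bash
cat > sim.py <<'E'
from ik import *
from h import *
from scipy.spatial.transform import Slerp
def step(q,pos,R):
    R=Rn.from_matrix(R)
    def g(x):
        a=fk(x,sg,LL);return np.r_[(a[0]-pos)/50,((a[1]*T).inv()*R).as_rotvec()*3,.02*(x-q)]
    o=least_squares(g,np.clip(q,lo+1e-3,hi-1e-3),bounds=(lo,hi),max_nfev=30);return o.x,g(o.x)[:6]
def run(q,path,v=True):
    p0,R0=fk(q,sg,LL);R0=R0*T;w=0
    for pos,R in path:
        R1=Rn.from_matrix(R);k=int(max(np.linalg.norm(pos-p0)/30,(R0.inv()*R1).magnitude()/np.radians(6)))+1
        S=Slerp([0,1],Rn.concatenate([R0,R1]))
        for i in range(1,k+1): q,e=step(q,p0+(pos-p0)*i/k,S(i/k).as_matrix())
        p0,R0=np.array(pos,float),R1;w=max(w,np.abs(e).max())
        if v:print(k,q.round(2).tolist(),"err mm",(e[:3]*50).round(1),"deg",np.degrees(e[3:]/3).round(1))
    return q,w
if __name__=="__main__":
    q=ctrl.read_state()["qpos"];ra=np.array([np.cos(az),np.sin(az),0])
    for side in(1,-1):
      for a in(0,60,90,120):
        A=Rn.from_rotvec(n*np.radians(a)).as_matrix()@RT
        V=Rv(9.93+a); # vertical with same jaw heading
        Sd=Rn.from_rotvec(ra*np.radians(35*side)).as_matrix()@V
        up=np.array([540,140,300.])
        print("side",side,"a",a);run(q,[(up,V),(up,Sd),(MID+70*n,A),(MID-45*n,A)])
E
time python3 sim.py
```

```text
side 1 a 0
5 [-0.95, 0.62, 1.08, 1.72, -0.59, 1.17, 0.48] err mm [-0. -0. -0.] deg [0. 0. 0.]
6 [-0.46, 0.62, 0.8, 1.75, -0.97, 1.44, 0.88] err mm [-0.  0.  0.] deg [ 0.  0. -0.]
8 [-0.91, 0.47, 0.68, 2.27, -1.1, 0.23, 0.87] err mm [1.5 0.8 4.1] deg [-5.9  1.   0. ]
4 [-0.7, 0.7, 0.47, 2.11, -1.1, 0.23, 0.85] err mm [4.3 1.9 6.2] deg [-11.7   2.    0. ]
side 1 a 60
11 [-0.81, 0.52, 0.79, 1.71, -0.41, 1.09, 1.33] err mm [-0.  0. -0.] deg [ 0.  0. -0.]
6 [-0.32, 0.56, 0.55, 1.75, -0.88, 1.32, 1.83] err mm [-0.  0.  0.] deg [-0.  0. -0.]
8 [-0.91, 0.47, 0.68, 2.27, -1.1, 0.23, 1.92] err mm [1.5 0.8 4.1] deg [-3.8 -4.6  0. ]
4 [-0.7, 0.7, 0.47, 2.11, -1.1, 0.23, 1.9] err mm [4.3 1.9 6.2] deg [-7.6 -9.1  0. ]
side 1 a 90
16 [-0.72, 0.48, 0.64, 1.71, -0.32, 1.06, 1.77] err mm [-0.  0. -0.] deg [-0.  0. -0.]
6 [-0.23, 0.53, 0.41, 1.74, -0.83, 1.27, 2.3] err mm [-0.  0.  0.] deg [-0. -0. -0.]
8 [-0.91, 0.47, 0.68, 2.27, -1.1, 0.23, 2.44] err mm [1.5 0.8 4.1] deg [-1.  -5.9  0. ]
4 [-0.7, 0.7, 0.47, 2.11, -1.1, 0.23, 2.42] err mm [4.3 1.9 6.2] deg [ -2.  -11.7   0. ]
side 1 a 120
21 [-0.62, 0
[... 1101 characters left out ...]
1.06, 1.77] err mm [-0.  0. -0.] deg [-0.  0. -0.]
6 [-1.14, 0.7, 0.9, 1.67, 0.08, 1.11, 1.36] err mm [ 0. -0. -0.] deg [ 0. -0.  0.]
8 [-0.91, 0.47, 0.68, 2.27, -1.1, 0.23, 2.44] err mm [1.5 0.8 4.1] deg [-1.  -5.8 -0. ]
4 [-0.7, 0.7, 0.47, 2.11, -1.1, 0.23, 2.42] err mm [4.3 1.9 6.2] deg [ -2.  -11.7   0. ]
side -1 a 120
21 [-0.62, 0.45, 0.48, 1.7, -0.24, 1.04, 2.2] err mm [-0.  0. -0.] deg [-0.  0. -0.]
6 [-1.05, 0.64, 0.73, 1.66, 0.2, 1.13, 1.76] err mm [ 0. -0. -0.] deg [0. 0. 0.]
8 [-0.18, 0.41, -0.34, 2.32, 1.75, 0.28, 0.11] err mm [0. 0. 0.] deg [ 0. -0.  0.]
4 [-0.06, 0.72, -0.52, 2.25, 2.12, 0.51, -0.18] err mm [0. 0. 0.] deg [ 0. -0.  0.]
real	0m14.169s
user	0m14.092s
sys	0m0.215s
```

```bash
cat > sim2.py <<'E'
from sim import *
q=ctrl.read_state()["qpos"];ra=np.array([np.cos(az),np.sin(az),0])
for tl in(35,55):
  for a in(90,120):
    A=Rn.from_rotvec(n*np.radians(a)).as_matrix()@RT
    V=Rv(9.93+a);Sd=Rn.from_rotvec(-ra*np.radians(tl)).as_matrix()@V
    up=np.array([540,140,300.])
    print("tilt",tl,"a",a);q1,_=run(q,[(up,V),(up,Sd),(MID+70*n,A),(MID-45*n,A)])
    for b in(0,-40):
        W=Rv(9.93+a+b);print("  tray yaw",b)
        q2,_=run(q1,[(MID+40*n,A),([540,60,300],V),([534,-298,300.],W),([534,-298,120],W),([534,-298,300],W),([500,0,250],V),(SM+70*n,A),(SM-40*n,A),(SM+40*n,A),([540,-50,300],V),([534,-298,300.],W),([534,-298,190],W)])
E
python3 sim2.py
```

```text
tilt 35 a 90
16 [-0.72, 0.48, 0.64, 1.71, -0.32, 1.06, 1.77] err mm [-0.  0. -0.] deg [-0.  0. -0.]
6 [-1.14, 0.7, 0.9, 1.67, 0.08, 1.11, 1.36] err mm [ 0. -0. -0.] deg [ 0. -0.  0.]
8 [-0.91, 0.47, 0.68, 2.27, -1.1, 0.23, 2.44] err mm [1.5 0.8 4.1] deg [-1.  -5.8 -0. ]
4 [-0.7, 0.7, 0.47, 2.11, -1.1, 0.23, 2.42] err mm [4.3 1.9 6.2] deg [ -2.  -11.7   0. ]
  tray yaw 0
3 [-0.84, 0.53, 0.6, 2.23, -1.1, 0.23, 2.44] err mm [2.2 1.1 5. ] deg [-1.3 -7.7  0. ]
6 [-0.79, 0.56, 1.01, 1.76, -0.52, 1.12, 2.13] err mm [-0. -0. -0.] deg [-0.  0.  0.]
12 [-0.05, 0.64, 0.91, 1.57, -0.54, 1.19, 2.71] err mm [-0.  0. -0.] deg [-0.  0. -0.]
7 [0.03, 0.83, 0.75, 1.76, -0.73, 0.85, 2.86] err mm [ 0. -0.  0.] deg [ 0. -0. -0.]
7 [-0.05, 0.64, 0.91, 1.57, -0.54, 1.19, 2.7] err mm [-0.  0. -0.] deg [-0.  0.  0.]
11 [-0.7, 0.55, 0.98, 1.94, -0.56, 0.96, 2.3] err mm [ 0. -0. -0.] deg [ 0. -0.  0.]
5 [-0.36, 0.43, 0.36, 2.25, -1.1, 0.23, 2.74] err mm [ 2.  -0.2  4.5] deg [ 0.9 -6.7  0. ]
4 [-0.27, 0.67, 0.25, 2.1, -1.1, 0.23, 2.72] err mm [ 4.9 -0.1  6.3] deg [  1.6 -12.1   0. ]
3 [-0.33, 0.5, 0.32, 2.21, -
[... 7890 characters left out ...]
-0.  0.] deg [ 0. -0.  0.]
7 [0.96, 0.64, -0.86, 1.51, 0.5, 1.22, 1.59] err mm [-0.  0. -0.] deg [-0.  0. -0.]
11 [0.63, 0.59, -1.05, 1.87, 0.59, 1.04, 1.6] err mm [-0. -0.  0.] deg [0. 0. 0.]
5 [0.55, 0.58, -0.95, 2.3, 1.72, 0.47, 0.47] err mm [ 0. -0.  0.] deg [ 0. -0.  0.]
4 [0.48, 0.87, -0.93, 2.24, 2.01, 0.67, 0.29] err mm [ 0. -0.  0.] deg [ 0. -0.  0.]
3 [0.53, 0.67, -0.96, 2.29, 1.82, 0.54, 0.39] err mm [-0.  0. -0.] deg [-0.  0. -0.]
6 [0.77, 0.68, -1.25, 1.69, 0.68, 1.28, 1.64] err mm [-0.  0. -0.] deg [-0.  0. -0.]
9 [1.04, 0.71, -1.06, 1.51, 0.63, 1.3, 1.48] err mm [-0.  0. -0.] deg [-0.  0.  0.]
4 [1.01, 0.82, -0.99, 1.64, 0.75, 1.11, 1.38] err mm [ 0. -0.  0.] deg [ 0. -0.  0.]
```

```bash
cat >> h.py <<'E'
A=Rn.from_rotvec(n*np.pi/2).as_matrix()@RT; V=Rv(99.93)
Sd=Rn.from_rotvec(-np.array([np.cos(az),np.sin(az),0])*np.radians(55)).as_matrix()@V
E
python3 -c "
from h import *
need([540,140,310],None);need(None,V);print((Rn.from_matrix(V.T@Sd).as_rotvec(degrees=True)/6).round(2),(Rn.from_matrix(Sd.T@A).as_rotvec(degrees=True)/6).round(2))"
```

```text
t 4.7 p [511.9 160.3 219.8] w 85.1 F [-0.7 -0.2 -1.1] q [-0.99  0.44  0.76  2.26 -1.1   0.23  0.88]
shift [-0.89  2.   -2.36] turn [0. 0. 0.] | shift if turned first [-0.89  2.   -2.36]
t 4.7 p [511.9 160.3 219.8] w 85.1 F [-0.7 -0.2 -1.1] q [-0.99  0.44  0.76  2.26 -1.1   0.23  0.88]
shift [0. 0. 0.] turn [  3.16   3.43 -14.67] | shift if turned first [0. 0. 0.]
[9.17 0.   0.  ] [-8.97 -4.32  2.25]
```

```bash
python3 -m crank '[[[-0.22,0.5,-0.59,0,0,0],[-0.22,0.5,-0.59,0,0,0],[-0.22,0.5,-0.59,0,0,0],[-0.22,0.5,-0.59,0,0,0],[0,0,0,0.2,0.21,-0.92],[0,0,0,0.2,0.21,-0.92],[0,0,0,0.2,0.21,-0.92],[0,0,0,0.2,0.21,-0.92],[0,0,0,0.2,0.21,-0.92],[0,0,0,0.2,0.21,-0.92],[0,0,0,0.2,0.21,-0.92],[0,0,0,0.2,0.21,-0.92]]]' >/dev/null
python3 -m crank '[[[0,0,0,0.2,0.21,-0.92],[0,0,0,0.2,0.21,-0.92],[0,0,0,0.2,0.21,-0.92],[0,0,0,0.2,0.21,-0.92],[0,0,0,0.2,0.21,-0.92],[0,0,0,0.2,0.21,-0.92],[0,0,0,0.2,0.21,-0.92],[0,0,0,0.2,0.21,-0.92],[0,0,0,0,0,0]]]' >/dev/null
python3 -c "
from h import *
need([540,140,310],Sd)"
```

```text
t 6.45 p [543.3 129.9 309. ] w 85.4 F [ 0.6 -0.   0.4] q [-0.73  0.5   0.67  1.66 -0.31  1.12  1.84]
shift [ 0.03  0.35 -0.04] turn [8.93 0.08 0.72] | shift if turned first [ 0.05  0.17 -0.3 ]
```

Matches the simulation. Next, the sideways tilt.

```bash
python3 -m crank '[[[0,0,0,0.95,0,0.07],[0,0,0,0.95,0,0.07],[0,0,0,0.95,0,0.07],[0,0,0,0.95,0,0.07],[0,0,0,0.95,0,0.07],[0,0,0,0.95,0,0.07],[0,0,0,0.95,0,0.07],[0,0,0,0.95,0,0.07],[0,0,0,0.95,0,0.07],[0,0,0,0.5,0,0.07],[0,0,0,0,0,0]]]' >/dev/null
python3 -c "
from sim import *
q=ctrl.read_state()['qpos'];need(MID+85*n,A);run(q,[(MID+85*n,A)])"
```

```text
t 7.3667 p [546.9 122.6 309.4] w 85.6 F [-0.9  0.5  0.5] q [-1.26  0.96  1.04  1.62  0.21  1.17  1.21]
shift [1.78 3.6  0.8 ] turn [-9.51 -4.08  1.91] | shift if turned first [3.08 1.3  2.36]
11 [-0.96, 0.44, 0.72, 2.29, -1.1, 0.23, 2.45] err mm [1.  0.6 3.3] deg [-0.8 -4.7 -0. ]
```

```bash
cat > s3.py <<'E'
from sim import *
q=ctrl.read_state()['qpos'];u=np.array([547,123,309.])
def R_(*rv): return Rn.from_rotvec(np.radians(rv)).as_matrix()
C=Rn.from_euler("xyz",ctrl.read_state()["tool_rot"]).as_matrix()
opts={"outw":[(u,C@R_(0,-25,0)),(u,A),(MID+85*n,A)],
"outw2":[(u,C@R_(0,-40,0)),(u,A),(MID+85*n,A)],
"yawx":[(u,C@R_(0,0,-40)),(u,A),(MID+85*n,A)],
"tilt":[(u,C@R_(20,0,0)),(u,C@R_(10,-30,0)),(u,A),(MID+85*n,A)],
"posx":[(np.array([547,0,300.]),C),(u,A),(MID+85*n,A)],
"posy":[(np.array([547,250,300.]),C),(u,A),(MID+85*n,A)]}
for k,v in opts.items(): print(k);run(q,v)
E
python3 s3.py
```

```text
outw
5 [-1.51, 0.94, 1.17, 2.03, 0.45, 0.58, 0.96] err mm [0. 0. 0.] deg [ 0. -0. -0.]
10 [-0.65, 0.23, 0.42, 2.13, -0.15, 0.32, 1.61] err mm [-0.  0.  0.] deg [-0.  0. -0.]
5 [-0.96, 0.44, 0.72, 2.29, -1.1, 0.23, 2.45] err mm [1.  0.6 3.3] deg [-0.8 -4.7  0. ]
outw2
7 [-1.6, 0.99, 1.26, 2.27, 1.21, 0.23, 0.17] err mm [-0.  0.  0.] deg [-0. -0.  0.]
10 [-0.42, 0.22, 0.13, 2.12, 0.1, 0.32, 1.36] err mm [-0.  0. -0.] deg [-0.  0. -0.]
5 [-0.1, 0.38, -0.44, 2.36, 1.73, 0.3, -0.38] err mm [0. 0. 0.] deg [-0. -0.  0.]
yawx
7 [-1.18, 0.87, 0.83, 1.62, 0.37, 1.23, 1.74] err mm [-0.  0. -0.] deg [-0.  0. -0.]
14 [-0.78, 0.25, 0.58, 2.13, -0.31, 0.33, 1.77] err mm [-0.  0.  0.] deg [-0. -0. -0.]
5 [-0.96, 0.44, 0.72, 2.29, -1.1, 0.23, 2.45] err mm [1.  0.6 3.3] deg [-0.8 -4.7  0. ]
tilt
4 [-1.31, 1.2, 1.09, 1.59, 0.31, 1.26, 1.12] err mm [-0. -0.  0.] deg [0. 0. 0.]
6 [-1.57, 1.1, 1.21, 2.08, 0.61, 0.52, 0.75] err mm [0. 0. 0.] deg [-0.  0. -0.]
12 [-0.59, 0.22, 0.34, 2.13, -0.08, 0.31, 1.54] err mm [-0.  0.  0.] deg [-0.  0. -0.]
5 [-0.96, 0.44, 0.72, 2.29, -1.1, 0.23, 2.45] err mm [1.  0.6 3.3] deg [-0.8 -4.7  0. ]
posx
5 [-1.17, 0.92, 1.08, 1.84, 0.28, 0.9, 1.23] err mm [0. 0. 0.] deg [-0. -0. -0.]
11 [-0.73, 0.24, 0.52, 2.13, -0.25, 0.32, 1.71] err mm [-0.  0.  0.] deg [-0. -0. -0.]
5 [-0.96, 0.44, 0.72, 2.29, -1.1, 0.23, 2.45] err mm [1.  0.6 3.3] deg [-0.8 -4.7  0. ]
posy
5 [-1.29, 1.06, 0.99, 1.34, 0.13, 1.44, 1.18] err mm [-0. -0. -0.] deg [0. 0. 0.]
11 [-0.76, 0.24, 0.56, 2.13, -0.29, 0.33, 1.75] err mm [-0.  0.  0.] deg [-0. -0. -0.]
5 [-0.96, 0.44, 0.72, 2.29, -1.1, 0.23, 2.45] err mm [1.  0.6 3.3] deg [-0.8 -4.7  0. ]
```

```bash
cat > s4.py <<'E'
from sim import *
q=ctrl.read_state()['qpos'];u=np.array([547,123,309.])
def R_(*rv): return Rn.from_rotvec(np.radians(rv)).as_matrix()
for t in(15,25,35):
  B=A@R_(t,0,0);M=MID+85*n;print(t)
  run(q,[(u,B),(M,B),(M,A)])
  u2=np.array([560,40,290.]);print("b");run(q,[(u2,B),(M,B),(M,A)])
E
python3 s4.py
```

```text
15
9 [-1.24, 0.4, 0.98, 2.11, 0.07, 0.37, 1.25] err mm [-0.  0.  0.] deg [-0. -0. -0.]
5 [-1.03, 0.46, 0.52, 2.31, 1.2, 0.23, -0.07] err mm [0. 0. 0.] deg [-0. -0.  0.]
3 [-0.23, 0.36, -0.27, 2.36, 1.8, 0.23, -0.45] err mm [0. 0. 0.] deg [-0. -0.  0.]
b
9 [-0.95, 0.36, 0.83, 2.17, 0.08, 0.25, 1.39] err mm [-0.  0.  0.] deg [-0. -0. -0.]
6 [-1.03, 0.46, 0.52, 2.31, 1.2, 0.23, -0.07] err mm [0. 0. 0.] deg [-0. -0.  0.]
3 [-0.23, 0.36, -0.27, 2.36, 1.8, 0.23, -0.45] err mm [0. 0. 0.] deg [-0. -0.  0.]
25
7 [-1.38, 0.55, 1.11, 2.07, 0.12, 0.45, 1.11] err mm [0. 0. 0.] deg [-0. -0.  0.]
5 [-1.37, 0.67, 0.93, 2.24, 0.37, 0.23, 0.65] err mm [0. 0. 0.] deg [-0. -0.  0.]
5 [-0.23, 0.36, -0.27, 2.36, 1.8, 0.23, -0.45] err mm [0. 0. 0.] deg [-0. -0.  0.]
b
7 [-1.18, 0.51, 1.06, 2.15, 0.16, 0.28, 1.2] err mm [0. 0. 0.] deg [-0. -0. -0.]
6 [-1.37, 0.67, 0.92, 2.24, 0.38, 0.23, 0.64] err mm [0. 0. 0.] deg [-0. -0.  0.]
5 [-0.23, 0.36, -0.27, 2.36, 1.8, 0.23, -0.45] err mm [0. 0. 0.] deg [-0. -0.  0.]
35
6 [-1.44, 0.71, 1.18, 2.01, 0.15, 0.54, 1.02] err mm [0. 0. 0.] deg [-0. -0.  0.]
5 [-1.49, 0.87, 1.08, 2.16, 0.04, 0.37, 0.89] err mm [0. 0. 0.] deg [-0. -0.  0.]
6 [-0.23, 0.36, -0.27, 2.36, 1.8, 0.23, -0.45] err mm [0. 0. 0.] deg [-0. -0.  0.]
b
6 [-1.29, 0.69, 1.17, 2.12, 0.18, 0.35, 1.08] err mm [0. 0. 0.] deg [-0. -0.  0.]
6 [-1.5, 0.87, 1.08, 2.16, 0.04, 0.37, 0.9] err mm [ 0. -0.  0.] deg [ 0. -0.  0.]
6 [-0.23, 0.36, -0.27, 2.36, 1.8, 0.23, -0.45] err mm [0. 0. 0.] deg [-0. -0.  0.]
```

```bash
cat >> h.py <<'E'
B=A@Rn.from_rotvec([np.radians(25),0,0]).as_matrix();M=MID+85*n
E
python3 -c "
from h import *
need([547,123,309],B);print((B.T@(M-[547,123,309])/30).round(2))"
```

```text
t 7.3667 p [546.9 122.6 309.4] w 85.6 F [-0.9  0.5  0.5] q [-1.26  0.96  1.04  1.62  0.21  1.17  1.21]
shift [-0.    0.02 -0.  ] turn [-5.42 -3.47  2.67] | shift if turned first [0.   0.02 0.01]
[3.08 2.16 1.59]
```

```bash
python3 -m crank '[[[0,0,0,-0.75,-0.5,0.38],[0,0,0,-0.75,-0.5,0.38],[0,0,0,-0.75,-0.5,0.38],[0,0,0,-0.75,-0.5,0.38],[0,0,0,-0.75,-0.5,0.38],[0,0,0,-0.75,-0.5,0.38],[0,0,0,-0.75,-0.5,0.38],[0.6,0.43,0.3,0,0,0],[0.6,0.43,0.3,0,0,0],[0.6,0.43,0.3,0,0,0],[0.6,0.43,0.3,0,0,0],[0.6,0.43,0.3,0,0,0]]]' >/dev/null
python3 -c "
from h import *
need(M,A)"
```

```text
t 8.3667 p [509.8 138.3 230.6] w 85.6 F [ 0.7 -0.8 -0.4] q [-1.35  0.61  0.96  2.23  0.39  0.24  0.64]
shift [0.9  0.7  0.28] turn [-4.    0.31 -0.55] | shift if turned first [0.85 0.57 0.58]
```

```bash
python3 -m crank '[[[0.2,0.1,0,-0.4,0,0],[0.2,0.1,0,-0.4,0,0],[0.2,0.1,0,-0.4,0,0],[0.1,0.1,0,-0.4,0,0],[0,0.1,0,-0.4,0,0],[0,0,0,-0.4,0,0],[0,0,0,-0.4,0,0],[0,0,0,-0.4,0,0],[0,0,0,-0.4,0,0],[0,0,0,-0.4,0,0]]]' >/dev/null
python3 -c "
from h import *
need(M,A)"
```

```text
t 9.2 p [495.5 141.7 226.6] w 85.4 F [ 0.9  0.  -0.5] q [-0.33  0.31 -0.15  2.38  1.84  0.23 -0.59]
shift [0.45 0.36 0.64] turn [-0.28  0.52 -0.76] | shift if turned first [0.39 0.37 0.67]
```

Now in the right wrist branch. Aligning above mid.

```bash
python3 -m crank '[[[0.22,0.18,0.3,-0.1,0.25,-0.35],[0.22,0.18,0.3,-0.1,0.25,-0.35],[0,0,0,0,0,0]]]' >/dev/null
python3 -c "
from h import *
need(M,A)"
```

```text
t 9.45 p [493.7 142.4 208.7] w 85.4 F [ 0.1  0.6 -0.4] q [-0.23  0.35 -0.25  2.36  1.76  0.23 -0.44]
shift [0.07 0.34 0.17] turn [-0.13  0.07 -0.24] | shift if turned first [0.06 0.34 0.17]
```

```bash
python3 -m crank '[[[0.05,0.2,0.1,-0.1,0.05,-0.15],[0.02,0.15,0.4,-0.05,0.03,-0.12],[0,0,0.5,0,0,0],[0,0,0,0,0,0]]]' >/dev/null
python3 -c "
from h import *
need(MID+45*n,A)"
```

```text
t 9.7833 p [506.  152.3 184.6] w 85.3 F [ 0.2  0.7 -0.7] q [-0.16  0.43 -0.36  2.35  1.94  0.3  -0.59]
shift [0.09 0.09 0.58] turn [-0.    0.07 -0.05] | shift if turned first [0.09 0.09 0.58]
```

```bash
python3 -m crank '[[[0.05,0.05,0.5,0,0.07,-0.05],[0.04,0.04,0.5,0,0,0],[0,0,0,0,0,0]]]' >/dev/null
python3 -c "
from h import *
need(MID-42*n,A)"
```

```text
t 10.0333 p [517.2 157.1 158.5] w 85.6 F [-0.8  0.6  0.6] q [-0.12  0.51 -0.42  2.34  2.03  0.36 -0.67]
shift [ 0.03 -0.01  2.53] turn [-0.01  0.02 -0.01] | shift if turned first [ 0.03 -0.01  2.53]
```

```bash
python3 -m crank '[[[0.01,0,0.5,0,0,0],[0.01,0,0.5,0,0,0],[0,0,0.5,0,0,0],[0,0,0.5,0,0,0],[0,0,0.5,0,0,0],[0,0,0,0,0,0]]]' 
python3 -c "
from h import *
need(MID-42*n,A);p=ctrl.get_image('side');save(p,'g1');cv2.imwrite('pics/g1c.png',cv2.resize(p['color'][110:260,170:370,::-1],None,fx=3.5,fy=3.5))"
```

```text
clock: 10.53
eef_pos: [551.6, 162.7, 96.1]
tool_rot: [-3.133, 0.497, -2.964]
force: [-0.1, -0.0, -0.6]
width: 85.9
t 10.5333 p [551.6 162.7  96.1] w 85.9 F [-0.1 -0.  -0.6] q [-0.07  0.7  -0.48  2.3   2.19  0.51 -0.78]
shift [0.07 0.01 0.15] turn [-0.06  0.06  0.04] | shift if turned first [0.07 0.01 0.15]
```

View pics/g1c.png

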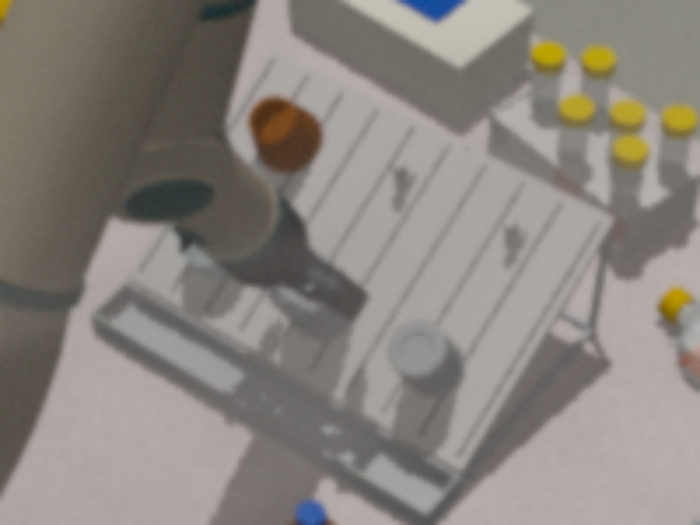

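The gripper straddles mid and there is no contact force. Closing now.

```bash
python3 -m crank '[[[0.06,0.01,0.1,-0.05,0.05,0.03],[0,0,0,0,0,0]]]' >/dev/null; python3 -m crank '[[[0,0,0,0,0,0],[0,0,0,0,0,0],[0,0,0,0,0,0],[0,0,0,0,0,0],[0,0,0,0,0,0],[0,0,0,0,0,0]]]' 1
python3 -c "
from h import *
need(MID-42*n,A)"; python3 -m crank '[[[0,0,0,0,0,0],[0,0,0,0,0,0],[0,0,-0.3,0,0,0],[0,0,-0.4,0,0,0],[0,0,-0.5,0,0,0],[0,0,-0.5,0,0,0]]]'
```

```text
clock: 11.25
eef_pos: [548.8, 163.2, 98.9]
tool_rot: [-3.138, 0.495, -2.963]
force: [0.6, 0.4, -1.1]
width: 61.7
t 11.25 p [548.8 163.2  98.9] w 61.7 F [ 0.6  0.4 -1.1] q [-0.07  0.69 -0.49  2.3   2.19  0.5  -0.78]
shift [ 0.03 -0.03  0.27] turn [-0.01  0.04  0.05] | shift if turned first [ 0.03 -0.03  0.27]
clock: 11.75
eef_pos: [522.7, 158.3, 142.6]
tool_rot: [-3.14, 0.488, -2.965]
force: [0.4, -0.1, -1.1]
width: 60.9
```

```bash
python3 -m crank '[[[0,0,-0.7,0,0,0],[0,0,-0.7,0,0,0],[0,0,-0.7,0,0,0],[0,0,-0.7,0,0,0],[0,0,-0.7,0,0,0],[0,0,0,0,0,0]]]'
python3 -c "
from h import *
need([540,60,310],V);need([534,-298,310],V)"
```

```text
clock: 12.25
eef_pos: [473.4, 150.5, 235.2]
tool_rot: [3.14, 0.492, -2.966]
force: [-0.1, -1.0, -1.7]
width: 61.1
t 12.25 p [473.4 150.5 235.2] w 61.1 F [-0.1 -1.  -1.7] q [-0.16  0.28 -0.37  2.36  1.39  0.25 -0.07]
shift [-2.64 -3.36 -1.42] turn [0.02 4.7  0.03] | shift if turned first [-1.67 -3.36 -2.49]
t 12.25 p [473.4 150.5 235.2] w 61.1 F [-0.1 -1.  -1.7] q [-0.16  0.28 -0.37  2.36  1.39  0.25 -0.07]
shift [ -0.63 -15.07  -2.51] turn [0.02 4.7  0.03] | shift if turned first [  0.59 -15.08  -2.49]
```

```bash
python3 -m crank '[[[-0.4,-0.4,-0.4,0,0.6,0],[-0.4,-0.5,-0.4,0,0.8,0],[-0.4,-0.5,-0.4,0,0.8,0],[-0.3,-0.5,-0.4,0,0.8,0],[-0.2,-0.5,-0.4,0,0.8,0],[-0.1,-0.5,-0.4,0,0.8,0],[0,0,0,0,0,0]]]'
python3 -c "
from h import *
need([534,-298,310],V)"
```

```text
clock: 12.83
eef_pos: [502.5, 84.3, 284.9]
tool_rot: [-3.092, 0.223, -2.985]
force: [2.0, -0.1, -1.7]
width: 61.4
t 12.8333 p [502.5  84.3 284.9] w 61.4 F [ 2.  -0.1 -1.7] q [ 0.28  0.32 -0.72  2.01  0.48  0.73  1.  ]
shift [  0.75 -12.79  -0.39] turn [-0.49  2.13 -0.21] | shift if turned first [  1.16 -12.74  -0.84]
```

```bash
python3 -m crank '[[[0.05,-0.7,-0.2,-0.1,0.5,-0.05],[0.05,-0.8,-0.2,-0.1,0.5,-0.05],[0.05,-0.8,-0.1,-0.1,0.5,-0.05],[0.05,-0.8,-0.1,-0.1,0.5,-0.05],[0.1,-0.8,0,-0.1,0.2,0],[0.1,-0.9,0,0,0,0],[0.1,-0.9,0,0,0,0],[0.1,-0.9,0,0,0,0],[0.1,-0.9,0,0,0,0],[0.1,-0.9,0,0,0,0],[0.1,-0.9,0,0,0,0],[0.1,-0.9,0,0,0,0]]]'
python3 -c "
from h import *
need([534,-298,310],V)"
```

```text
clock: 13.83
eef_pos: [519.2, -243.4, 297.0]
tool_rot: [-3.091, -0.018, -2.988]
force: [0.7, 0.3, -1.7]
width: 61.4
t 13.8333 p [ 519.2 -243.4  297. ] w 61.4 F [ 0.7  0.3 -1.7] q [ 0.79  0.51 -0.68  1.65  0.41  1.11  1.72]
shift [-0.2  -1.89 -0.34] turn [-0.48 -0.18 -0.18] | shift if turned first [-0.17 -1.88 -0.43]
```

```bash
python3 -m crank '[[[-0.05,-0.7,0.3,-0.25,-0.1,-0.1],[-0.05,-0.7,0.3,-0.23,-0.08,-0.08],[-0.05,-0.4,0.3,0,0,0],[0,0,0,0,0,0],[0,0,0,0,0,0]]]'
python3 -c "
from h import *
need([534,-298,260],V)
for nm in('side','top'):
    p=ctrl.get_image(nm);save(p,nm+'2');np.save(nm+'2.npy',world(p))
    print([(q,r['extent'],round(r['conf'],2)) for q in('beaker_mid','beaker_big') for r in ctrl.search_frame(q,p)[:1]])
a=cv2.imread('pics/side2.png')[180:360,270:450];b=cv2.imread('pics/top2.png')[120:300,320:500]
cv2.imwrite('pics/m2.png',cv2.resize(np.hstack([a,b]),None,fx=2.2,fy=2.2))"
```

```text
clock: 14.25
eef_pos: [528.8, -310.6, 262.7]
tool_rot: [-3.12, -0.011, -2.988]
force: [0.7, -0.1, -1.6]
width: 61.2
t 14.25 p [ 528.8 -310.6  262.7] w 61.2 F [ 0.7 -0.1 -1.6] q [ 0.87  0.61 -0.66  1.58  0.43  1.1   1.82]
shift [-0.24  0.39  0.08] turn [-0.21 -0.11 -0.19] | shift if turned first [-0.24  0.38  0.09]
[('beaker_mid', [382.5, 261.5, 28.2, 39.7], 0.63), ('beaker_big', [370.6, 300.9, 34.4, 36.6], 0.81)]
[('beaker_mid', [430.6, 187.1, 37.5, 20.0], 0.73), ('beaker_big', [399.1, 199.2, 29.1, 28.7], 0.84)]
```

View pics/m2.png

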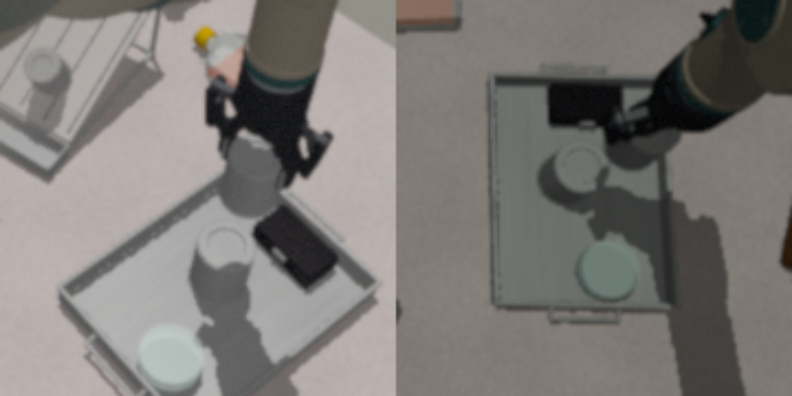

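```bash
cat > cyl.py <<'E'
from h import *
from scipy.optimize import least_squares
OFF={"side":np.array([-1.5,1.,-1.1]),"top":np.array([1.5,-1.,1.1])}
def fitcyl(tag,R,H,c0,z0,z1,tilt=True):
    """vertical-ish cylinder: returns x,y at tcp height and slopes; uses points z0<z<z1"""
    P=[]
    for nm in OFF:
        w=np.load(f"{nm}{tag}.npy").reshape(-1,3)+OFF[nm];d=np.hypot(w[:,0]-c0[0],w[:,1]-c0[1])
        m=(d<R+9)&(d>R-9)&(w[:,2]>z0)&(w[:,2]<z1);P.append(w[m])
    def go(Q):
        zm=(z0+z1)/2
        g=lambda x:np.hypot(Q[:,0]-x[0]-x[2]*(Q[:,2]-zm),Q[:,1]-x[1]-x[3]*(Q[:,2]-zm))-R
        return least_squares(lambda x:np.r_[g(x),20*x[2:]],[*c0[:2],0,0],loss="soft_l1",f_scale=1.5)
    for k,Q in [*zip(OFF,P),("both",np.vstack(P))]:
        if len(Q)>10:
            o=go(Q);print(k,len(Q),"c",o.x[:2].round(1),"slope",o.x[2:].round(3),"rms",np.std(o.fun[:-2]).round(2))
E
python3 - <<'E'
from cyl import *
# rim z & top
for nm in OFF:
    w=np.load(f"{nm}2.npy").reshape(-1,3)+OFF[nm]
    m=(np.hypot(w[:,0]-529,w[:,1]+311)<36)&(w[:,2]>130);print(nm,m.sum(),np.percentile(w[m][:,2],[0,1,3,5,50,99]).round(1))
fitcyl(2,31,74,(529,-311),232,258);fitcyl(2,31,74,(529,-311),228,285)
fitcyl(2,36,86,(534,-298),25,80)
E
```

```text
side 3310 [222.5 228.7 238.1 249.1 446.  673.5]
top 1910 [224.2 228.9 236.9 250.1 654.3 678.4]
side 170 c [ 527.4 -310.4] slope [0.017 0.041] rms 1.2
top 73 c [ 527.5 -310.3] slope [0.007 0.034] rms 0.5
both 243 c [ 527.4 -310.4] slope [0.015 0.043] rms 1.04
side 388 c [ 527.4 -310.3] slope [0.008 0.017] rms 1.81
top 176 c [ 527.8 -309.5] slope [0.028 0.06 ] rms 1.16
both 564 c [ 527.4 -310.2] slope [0.008 0.025] rms 1.69
side 278 c [ 536.3 -297.8] slope [0.001 0.005] rms 1.29
top 150 c [ 535.1 -299.7] slope [0.003 0.002] rms 0.6
both 428 c [ 536.2 -298.5] slope [0.004 0.002] rms 1.25
```

```bash
python3 -m crank '[[[0,0,0.3,-0.15,-0.1,-0.15],[0,0,0.5,-0.06,0,0],[0,0,0.5,0,0,0],[0,0,0.5,0,0,0],[0,0,0,0,0,0],[0,0,0,0,0,0]]]'
python3 -c "
from h import *
need([537,-298.7,160],V)"
```

```text
clock: 15.05
eef_pos: [532.0, -307.6, 210.9]
tool_rot: [-3.141, 0.01, -2.961]
force: [-0.7, -1.2, -1.2]
width: 61.6
t 15.05 p [ 532.  -307.6  210.9] w 61.6 F [-0.7 -1.2 -1.2] q [ 0.87  0.67 -0.65  1.64  0.46  0.98  1.82]
shift [-0.2   0.26  1.7 ] turn [-0.01  0.09  0.07] | shift if turned first [-0.21  0.26  1.7 ]
```

```bash
python3 -m crank '[[[-0.1,0.13,0.4,0,0.05,0.05],[-0.1,0.13,0.5,0,0.04,0],[0,0,0.5,0,0,0],[0,0,0.3,0,0,0],[0,0,0,0,0,0],[0,0,0,0,0,0],[0,0,0,0,0,0]]]'
python3 -c "
from h import *
need([537,-298.7,160],V)
for nm in('side','top'):
    p=ctrl.get_image(nm);save(p,nm+'3');np.save(nm+'3.npy',world(p))
from cyl import *
s=ctrl.read_state();x,y,z=s['eef_pos']
fitcyl(3,31,74,(x,y),z-30,z-5)
fitcyl(3,36,86,(535.5,-298),25,80)
a=cv2.imread('pics/side3.png')[210:340,300:430];cv2.imwrite('pics/m3.png',cv2.resize(a,None,fx=4,fy=4))"
```

```text
clock: 15.63
eef_pos: [539.7, -296.1, 157.1]
tool_rot: [-3.14, 0.003, -2.964]
force: [-1.0, -0.0, -0.9]
width: 61.2
t 15.6333 p [ 539.7 -296.1  157.1] w 61.2 F [-1.  -0.  -0.9] q [ 0.82  0.73 -0.61  1.68  0.51  0.89  1.75]
shift [ 0.1  -0.07 -0.1 ] turn [-0.01  0.03  0.04] | shift if turned first [ 0.1  -0.07 -0.1 ]
side 125 c [ 538.6 -295.7] slope [-0.008  0.   ] rms 1.4
top 49 c [ 537.8 -297.5] slope [0.015 0.013] rms 0.56
both 174 c [ 538.6 -296. ] slope [-0.006  0.008] rms 1.28
side 279 c [ 536.3 -297.6] slope [ 0.006 -0.   ] rms 1.29
top 140 c [ 535.2 -299.7] slope [ 0.007 -0.001] rms 0.63
both 419 c [ 536.2 -298.4] slope [ 0.008 -0.002] rms 1.25
```

View pics/m3.png

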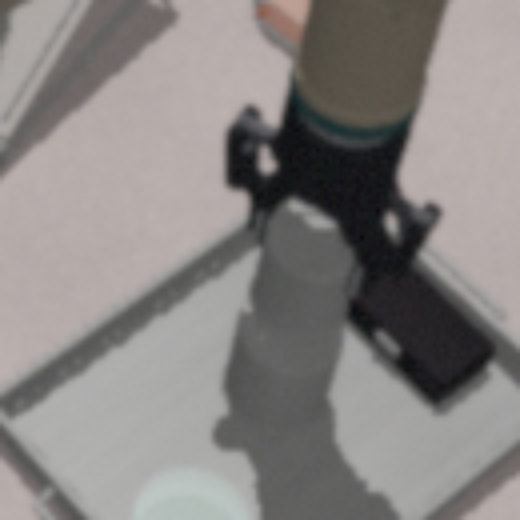

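Both cameras agree: shift about (-2.4, -2.1) mm, then lower.

```bash
python3 -m crank '[[[0.09,-0.06,0.25,0,0.03,0.03],[0,0,0.25,0,0,0],[0,0,0,0,0,0],[0,0,0,0,0,0]]]' >/dev/null
python3 -c "
from h import *
need([537.3,-298.2,129],V);need([537.3,-298.2,129],V)"
```

```text
t 16.0667 p [ 538.2 -300.1  142.9] w 61.1 F [-0.1  1.1 -1.3] q [ 0.82  0.75 -0.59  1.69  0.53  0.86  1.74]
shift [0.02 0.07 0.46] turn [-0.04  0.03 -0.01] | shift if turned first [0.02 0.07 0.46]
t 16.0667 p [ 538.2 -300.1  142.9] w 61.1 F [-0.1  1.1 -1.3] q [ 0.82  0.75 -0.59  1.69  0.53  0.86  1.74]
shift [0.02 0.07 0.46] turn [-0.04  0.03 -0.01] | shift if turned first [0.02 0.07 0.46]
```

```bash
python3 -m crank '[[[0.02,0.06,0.12,-0.03,0.03,0],[0,0,0.1,0,0,0],[0,0,0,0,0,0],[0,0,0,0,0,0]]]'
python3 -c "
from h import *
need([537.3,-298.2,129],V)
for nm in('side','top'):
    p=ctrl.get_image(nm);np.save(nm+'4.npy',world(p))
need([537.3,-298.2,129],V)
from cyl import *
s=ctrl.read_state();x,y,z=s['eef_pos']
fitcyl(4,31,74,(x,y),z-30,z-5)
fitcyl(4,36,86,(535.5,-298),25,80)
"
```

```text
clock: 16.4
eef_pos: [537.1, -298.4, 135.5]
tool_rot: [-3.141, -0.0, -2.97]
force: [0.8, 0.4, -1.5]
width: 61.6
t 16.4 p [ 537.1 -298.4  135.5] w 61.6 F [ 0.8  0.4 -1.5] q [ 0.81  0.76 -0.59  1.7   0.53  0.85  1.73]
shift [-0.01  0.    0.22] turn [-0.01 -0.   -0.02] | shift if turned first [-0.01  0.    0.22]
t 16.5 p [ 537.1 -298.4  135.6] w 61.0 F [-0.6 -0.6 -2.6] q [ 0.81  0.76 -0.59  1.7   0.53  0.85  1.73]
shift [-0.01  0.01  0.22] turn [-0.01 -0.   -0.02] | shift if turned first [-0.01  0.01  0.22]
side 120 c [ 536.  -297.9] slope [-0.003  0.033] rms 1.24
top 50 c [ 534.9 -299.4] slope [0.004 0.007] rms 0.56
both 170 c [ 535.9 -298.2] slope [0.004 0.027] rms 1.16
side 273 c [ 536.5 -297.5] slope [-0.002 -0.012] rms 1.26
top 145 c [ 535.2 -299.7] slope [-0.002  0.002] rms 0.57
both 418 c [ 536.4 -298.3] slope [-0.007 -0.007] rms 1.25
```

Centred within 0.5 mm. Lowering in 1–2 mm steps until the force shows contact.

```bash
for i in 1; do python3 -m crank '[[[0,0,0.06,0,0,0],[0,0,0.06,0,0,0],[0,0,0,0,0,0]]]'; python3 -m crank '[[[0,0,0.05,0,0,0],[0,0,0,0,0,0]]]';python3 -m crank '[[[0,0,0.04,0,0,0],[0,0,0,0,0,0]]]';done | grep -E "eef|force"
```

```text
eef_pos: [537.5, -298.5, 132.1]
force: [-0.6, -0.2, -1.5]
eef_pos: [537.5, -298.5, 130.5]
force: [-0.5, 0.7, -1.5]
eef_pos: [537.5, -298.6, 129.2]
force: [0.5, 0.3, -0.5]
```

```bash
for i in 1 2 3; do python3 -m crank '[[[0,0,0.04,0,0,0],[0,0,0,0,0,0]]]';done | grep -E "eef|force"
```

```text
eef_pos: [538.0, -298.6, 129.0]
force: [0.2, -0.0, -2.1]
eef_pos: [538.6, -298.7, 129.0]
force: [1.1, -0.6, -1.3]
eef_pos: [539.1, -298.7, 128.9]
force: [-0.5, -0.5, -1.2]
```

```bash
python3 -c "
from h import *
for nm in('side','top'):
    p=ctrl.get_image(nm);save(p,nm+'5');np.save(nm+'5.npy',world(p))
need([537.3,-298.2,129],V)
print(ctrl.read_state()['torque'],ctrl.read_state()['qpos'])
from cyl import *
s=ctrl.read_state();x,y,z=s['eef_pos']
fitcyl(5,31,74,(x,y),z-30,z-5)
fitcyl(5,36,86,(535.5,-298),25,80)
a=cv2.imread('pics/side5.png')[220:330,320:420];b=cv2.imread('pics/top5.png')[160:270,370:470];cv2.imwrite('pics/m5.png',cv2.resize(np.hstack([a,b]),None,fx=3.9,fy=3.9))"
```

```text
t 17.6833 p [ 539.2 -298.7  128.8] w 61.1 F [-0.  -0.4  2.7] q [ 0.81  0.76 -0.58  1.7   0.54  0.83  1.72]
shift [ 0.06  0.03 -0.01] turn [-0.04  0.03 -0.02] | shift if turned first [ 0.06  0.03 -0.01]
[0.16205308 0.1525703  0.06885013] [ 0.80787888  0.7632392  -0.58243383  1.70426256  0.54142738  0.83468334
  1.72409278]
side 121 c [ 538.1 -298.1] slope [-0.012  0.017] rms 1.33
top 49 c [ 537.1 -300.2] slope [ 0.015 -0.003] rms 0.63
both 170 c [ 538.2 -298.5] slope [-0.005  0.016] rms 1.26
side 271 c [ 536.5 -297.8] slope [-0.003 -0.006] rms 1.37
top 143 c [ 535.1 -299.6] slope [-0.005  0.001] rms 0.63
both 414 c [ 536.3 -298.5] slope [-0.002 -0.002] rms 1.3
```

View pics/m5.png

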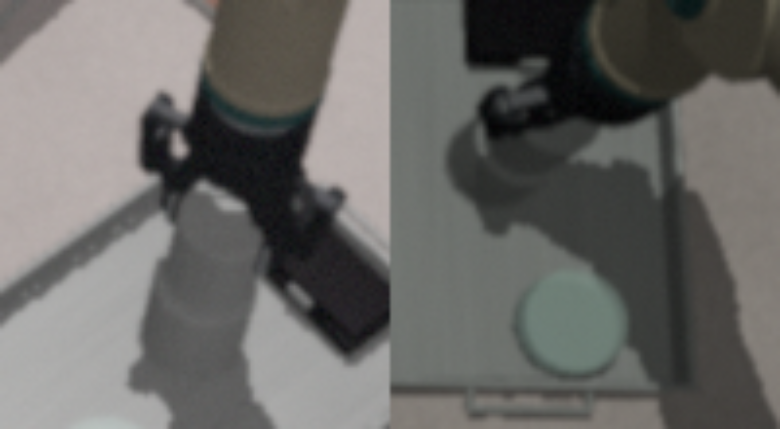

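Contact came at z≈129 and the pressing made it creep +2 mm in x. I'll raise 3 mm, re-centre and lower again to just touching.

```bash
python3 -m crank '[[[0,0,-0.12,0,0,0],[0.065,0.02,0,-0.03,0.03,0],[0,0,0,0,0,0]]]' >/dev/null
python3 -c "
from h import *
need([537.4,-298.4,129],V)"
python3 -m crank '[[[0,0,0.04,0,0,0],[0,0,0,0,0,0]]]'|grep -E "eef|force"
python3 -c "
from h import *
need([537.4,-298.4,129],V)"
```

```text
t 17.9333 p [ 536.4 -298.4  131.6] w 61.5 F [-0.8 -0.9 -2.6] q [ 0.81  0.76 -0.59  1.7   0.54  0.85  1.73]
shift [-0.03 -0.    0.09] turn [-0.   -0.01 -0.02] | shift if turned first [-0.03 -0.    0.09]
eef_pos: [536.1, -298.5, 129.9]
force: [0.2, -0.1, -1.7]
t 18.1 p [ 536.1 -298.5  129.9] w 61.1 F [ 0.2 -0.1 -1.7] q [ 0.81  0.76 -0.59  1.7   0.54  0.84  1.73]
shift [-0.04 -0.    0.03] turn [ 0.   -0.01 -0.02] | shift if turned first [-0.04 -0.    0.03]
```

```bash
python3 -m crank '[[[-0.04,0,0.02,0,0,0],[0,0,0,0,0,0]]]'|grep -E "eef|force"
python3 -c "
from h import *
need([537.4,-298.4,129],V)
for nm in('side','top'):
    p=ctrl.get_image(nm);np.save(nm+'6.npy',world(p))
from cyl import *
s=ctrl.read_state();x,y,z=s['eef_pos'];print(s['eef_pos'],s['force'],s['torque'])
fitcyl(6,31,74,(x,y),z-30,z-5)
fitcyl(6,36,86,(535.5,-298),25,80)"
```

```text
eef_pos: [537.0, -298.4, 128.9]
force: [-0.1, -0.2, -0.2]
t 18.2667 p [ 537.  -298.4  128.9] w 61.6 F [-0.1 -0.2 -0.2] q [ 0.81  0.76 -0.58  1.7   0.54  0.84  1.73]
shift [-0.01 -0.   -0.  ] turn [ 0.01 -0.02 -0.02] | shift if turned first [-0.01 -0.   -0.  ]
[ 537.05011974 -298.38837089  128.95483407] [ 0.05055598  0.47432924 -1.26056044] [ 0.04032813 -0.075439    0.03931618]
side 122 c [ 535.9 -297.9] slope [-0.018  0.02 ] rms 1.39
top 50 c [ 534.8 -299.7] slope [ 0.025 -0.008] rms 0.61
both 172 c [ 535.8 -298.2] slope [0.003 0.017] rms 1.29
side 270 c [ 536.2 -297.7] slope [ 0.    -0.003] rms 1.26
top 142 c [ 535.  -299.8] slope [0.001 0.011] rms 0.63
both 412 c [ 536.1 -298.5] slope [-0.003  0.004] rms 1.24
```

```bash
python3 -m crank '[[[0,0,0.01,0,0,0],[0,0,0,0,0,0],[0,0,0,0,0,0]]]' -0.5; python3 -m crank '[[[0,0,0,0,0,0],[0,0,0,0,0,0],[0,0,0,0,0,0]]]' -1;  python3 -m crank '[[[0,0,-0.3,0,0,0],[0,0,-0.6,0,0,0],[0,0,-0.8,0,0,0],[0,0,-0.8,0,0,0],[0,0,-0.8,0,0,0],[0,0,-0.6,0,0,0]]]' | grep -E "eef|force"
python3 -c "
from sim import *
need(np.array([500,0,260]),V)
for nm in('side','top'):
    p=ctrl.get_image(nm);save(p,nm+'7');np.save(nm+'7.npy',world(p))
from cyl import *
fitcyl(7,31,74,(536.,-298.3),97,158)
fitcyl(7,36,86,(535.5,-298),25,80)
q=ctrl.read_state()['qpos'];run(q,[([500,0,260],V),(SM+70*n,A),(SM-35*n,A)])"
```

```text
clock: 18.62
eef_pos: [537.5, -298.3, 128.9]
tool_rot: [3.141, -0.001, -2.97]
force: [0.1, 0.2, -0.7]
width: 63.9
clock: 18.87
eef_pos: [537.9, -298.4, 129.4]
tool_rot: [-3.141, -0.0, -2.97]
force: [-0.2, 0.8, 0.2]
width: 85.1
eef_pos: [535.1, -296.9, 249.1]
force: [-0.1, 0.5, 1.0]
t 19.3667 p [ 535.1 -296.9  249.1] w 85.1 F [-0.1  0.5  1. ] q [ 0.86  0.63 -0.67  1.59  0.42  1.08  1.82]
shift [-0.55  9.95 -0.31] turn [ 0.06 -0.08 -0.  ] | shift if turned first [-0.55  9.95 -0.36]
side 296 c [ 535.8 -297.9] slope [ 0.004 -0.003] rms 1.27
top 177 c [ 534.8 -299.7] slope [ 0.002 -0.003] rms 0.63
both 473 c [ 535.7 -298.7] slope [ 0.004 -0.003] rms 1.2
side 276 c [ 536.5 -297.7] slope [-0. -0.] rms 1.26
top 147 c [ 535.3 -299.7] slope [-0.006  0.002] rms 0.64
both 423 c [ 536.4 -298.4] slope [-0.001  0.001] rms 1.23
10 [0.45, 0.46, -0.72, 1.88, 0.37, 0.94, 1.3] err mm [-0. -0.  0.] deg [0. 0. 0.]
5 [0.53, 0.55, -0.89, 2.34, 1.79, 0.43, -0.13] err mm [ 0. -0.  0.] deg [ 0. -0.  0.]
4 [0.47, 0.84, -0.89, 2.28, 2.06, 0.64, -0.3] err mm [ 0. -0.  0.] deg [ 0. -0.  0.]
```

Mid stands centred within about 0.7 mm and upright. Heading to small.

```bash
python3 -m crank '[[[-0.05,0.9,-0.05,0,0,0],[-0.05,0.9,-0.05,0,0,0],[-0.05,0.9,-0.05,0,0,0],[-0.05,0.9,-0.05,0,0,0],[-0.05,0.9,-0.05,0,0,0],[-0.05,0.9,-0.05,0,0,0],[-0.05,0.9,-0.05,0,0,0],[-0.05,0.9,-0.05,0,0,0],[-0.05,0.9,-0.05,0,0,0],[-0.05,0.9,-0.05,0,0,0],[-0.05,0.9,0,0,0,0],[0,0,0,0,0,0]]]'|grep -E "eef|force"
python3 -c "
from h import *
need(SM+80*n,A)"
```

```text
eef_pos: [497.7, 7.8, 265.3]
force: [-0.0, 0.6, 0.6]
t 20.4667 p [497.7   7.8 265.3] w 85.4 F [-0.   0.6  0.6] q [ 0.44  0.45 -0.72  1.87  0.35  0.96  1.29]
shift [-0.91  0.79  2.5 ] turn [-0.   -4.76 -0.08] | shift if turned first [0.39 0.79 2.64]
```

```bash
python3 -m crank '[[[0,0.13,0,0,-0.8,0],[0,0.13,0,0,-0.8,0],[0,0.13,0,0,-0.8,0],[0,0.13,0,0,-0.8,0],[0,0.13,0.2,0,-0.8,0],[0.1,0.13,0.4,0,-0.7,0],[0.1,0,0.4,0,0,0],[0,0,0.4,0,0,0],[0,0,0,0,0,0]]]'|grep -E "eef|force"
python3 -c "
from h import *
need(SM+60*n,A)"
```

```text
eef_pos: [499.7, 26.1, 229.4]
force: [-0.2, -0.3, -0.2]
t 21.2167 p [499.7  26.1 229.4] w 85.4 F [-0.2 -0.3 -0.2] q [ 0.41  0.33 -0.64  2.31  1.04  0.24  0.6 ]
shift [-0.14  0.23  2.16] turn [-0.13 -0.51 -0.02] | shift if turned first [-0.03  0.2   2.17]
```

```bash
python3 -m crank '[[[0,0.1,0.4,-0.05,-0.2,0],[0,0.1,0.5,-0.05,-0.2,0],[0,0,0.5,-0.05,-0.15,0],[0,0,0.5,0,0,0],[0,0,0.3,0,0,0],[0,0,0,0,0,0]]]'|grep -E "eef|force"
python3 -c "
from h import *
need(SM+60*n,A);need(SM-35*n,A)"
```

```text
eef_pos: [521.0, 27.8, 184.5]
force: [0.6, 1.2, -0.4]
t 21.7167 p [521.   27.8 184.5] w 85.1 F [ 0.6  1.2 -0.4] q [ 0.42  0.47 -0.7   2.34  1.77  0.31 -0.12]
shift [-0.12  0.28  0.51] turn [-0.15 -0.21 -0.02] | shift if turned first [-0.11  0.27  0.51]
t 21.7167 p [521.   27.8 184.5] w 85.1 F [ 0.6  1.2 -0.4] q [ 0.42  0.47 -0.7   2.34  1.77  0.31 -0.12]
shift [-0.19  0.33  3.67] turn [-0.15 -0.21 -0.02] | shift if turned first [-0.11  0.27  3.68]
```

```bash
python3 -m crank '[[[-0.05,0.15,0.2,-0.08,-0.1,0],[-0.05,0.13,0.3,-0.07,-0.1,0],[0,0,0.3,0,0,0],[0,0,0,0,0,0]]]'|grep -E "eef|force"
python3 -c "
from h import *
need(SM-35*n,A)"
```

```text
eef_pos: [533.2, 36.2, 165.5]
force: [-1.1, 0.1, -0.6]
t 22.05 p [533.2  36.2 165.5] w 85.3 F [-1.1  0.1 -0.6] q [ 0.45  0.56 -0.78  2.34  1.93  0.4  -0.27]
shift [-0.01  0.08  2.91] turn [-0.04 -0.02 -0.03] | shift if turned first [-0.01  0.07  2.91]
```

```bash
python3 -m crank '[[[0,0.07,0.5,-0.04,-0.02,-0.03],[0,0,0.5,0,0,0],[0,0,0.5,0,0,0],[0,0,0.5,0,0,0],[0,0,0.5,0,0,0],[0,0,0.38,0,0,0],[0,0,0,0,0,0]]]'|grep -E "eef|force"
python3 -c "
from h import *
need(SM-35*n,A)"
```

```text
eef_pos: [573.7, 38.9, 91.3]
force: [0.2, -0.0, -0.3]
t 22.6333 p [573.7  38.9  91.3] w 85.0 F [ 0.2 -0.  -0.3] q [ 0.42  0.79 -0.79  2.29  2.11  0.58 -0.37]
shift [0.01 0.21 0.09] turn [-0.13 -0.04  0.03] | shift if turned first [0.01 0.21 0.09]
```

```bash
python3 -m crank '[[[0,0.1,0.05,-0.1,-0.03,0.03],[0.01,0.1,0.03,0,0,0],[0,0,0,0,0,0]]]'|grep -E "eef|force"
python3 -c "
from h import *
need(SM-35*n,A)"
python3 -m crank '[[[0,0,0,0,0,0],[0,0,0,0,0,0],[0,0,0,0,0,0],[0,0,0,0,0,0],[0,0,0,0,0,0],[0,0,0,0,0,0],[0,0,0,0,0,0]]]' 1
python3 -m crank '[[[0,0,-0.3,0,0,0],[0,0,-0.4,0,0,0],[0,0,-0.5,0,0,0],[0,0,-0.5,0,0,0],[0,0,-0.6,0,0,0],[0,0,-0.6,0,0,0],[0,0,-0.6,0,0,0],[0,0,-0.6,0,0,0],[0,0,0,0,0,0]]]' 
python3 -c "
from h import *
need([530,-20,340],V)"
```

```text
eef_pos: [572.8, 44.2, 90.6]
force: [0.2, 0.6, -0.2]
t 22.8833 p [572.8  44.2  90.6] w 85.6 F [ 0.2  0.6 -0.2] q [ 0.42  0.8  -0.8   2.29  2.12  0.58 -0.38]
shift [0.   0.03 0.07] turn [-0.05 -0.02  0.01] | shift if turned first [0.   0.03 0.07]
clock: 23.47
eef_pos: [572.1, 43.9, 93.6]
tool_rot: [-3.133, 0.49, -2.964]
force: [0.5, 0.3, -0.9]
width: 51.1
clock: 24.22
eef_pos: [509.8, 35.5, 207.8]
tool_rot: [-3.137, 0.49, -2.966]
force: [-0.4, 0.4, -0.8]
width: 50.8
t 24.2167 p [509.8  35.5 207.8] w 50.8 F [-0.4  0.4 -0.8] q [ 0.44  0.41 -0.72  2.36  1.7   0.27 -0.07]
shift [-2.37 -1.96 -3.72] turn [-0.04  4.68  0.01] | shift if turned first [-0.34 -1.94 -4.41]
```

```bash
python3 -m crank '[[[-0.2,-0.3,-0.6,0,0.6,0],[-0.3,-0.4,-0.6,0,0.8,0],[-0.3,-0.4,-0.6,0,0.8,0],[-0.2,-0.4,-0.6,0,0.8,0],[-0.1,-0.4,-0.6,0,0.8,0],[0,-0.4,-0.6,0,0.8,0],[0,-0.4,-0.5,0,0.4,0],[0,-0.5,-0.3,0,0,0],[0,0,0,0,0,0]]]'|grep -E "eef|force"
python3 -c "
from h import *
need([537,-298,290],V)"
```

```text
eef_pos: [509.6, -47.6, 288.6]
force: [-0.2, 0.1, -1.0]
t 24.9667 p [509.6 -47.6 288.6] w 50.8 F [-0.2  0.1 -1. ] q [ 0.77  0.42 -1.03  1.98  0.58  0.83  1.16]
shift [ 0.37 -8.38  0.38] turn [-0.58  1.79 -0.23] | shift if turned first [ 0.54 -8.38 -0.05]
```

```bash
python3 -m crank '[[[0.05,-0.6,0,-0.1,0.4,-0.05],[0.05,-0.8,0,-0.1,0.4,-0.05],[0.05,-0.8,0,-0.1,0.4,-0.05],[0.05,-0.8,0,-0.1,0.4,-0.05],[0.05,-0.8,0,-0.1,0.2,-0.05],[0.05,-0.8,0,-0.1,0,0],[0.05,-0.8,0,0,0,0],[0.05,-0.8,0,0,0,0],[0.05,-0.8,0,0,0,0],[0,-0.7,0,0,0,0],[0,-0.4,0,0,0,0],[0,0,0,0,0,0]]]'|grep -E "eef|force"
python3 -c "
from h import *
need([537,-298,270],V)"
```

```text
eef_pos: [532.4, -295.6, 279.3]
force: [0.6, -0.1, -1.2]
t 25.9667 p [ 532.4 -295.6  279.3] w 50.8 F [ 0.6 -0.1 -1.2] q [ 1.    0.69 -0.97  1.54  0.6   1.26  1.67]
shift [-0.14 -0.11  0.31] turn [-0.   -0.27  0.04] | shift if turned first [-0.14 -0.11  0.31]
```

```bash
python3 -m crank '[[[-0.07,-0.06,0.3,0,-0.15,0.04],[-0.07,-0.05,0.4,0,-0.12,0],[0,0,0.4,0,0,0],[0,0,0.4,0,0,0],[0,0,0,0,0,0],[0,0,0,0,0,0]]]'|grep -E "eef|force"
cat > chk.py <<'E'
import sys
from cyl import *
tag=sys.argv[1]
need([537,-298.2,220],V)
for nm in('side','top'):
    p=ctrl.get_image(nm);save(p,nm+tag);np.save(nm+tag+'.npy',world(p))
x,y,z=ctrl.read_state()['eef_pos']
print("small");fitcyl(tag,26,64,(x,y),z-25,z-3)
print("mid");fitcyl(tag,31,74,(536,-298.5),97,158)
for nm in OFF:
    w=np.load(f"{nm}{tag}.npy").reshape(-1,3)+OFF[nm]
    m=(np.hypot(w[:,0]-x,w[:,1]-y)<30)&(w[:,2]>171)&(w[:,2]<z);print(nm,"low z",np.percentile(w[m][:,2],[1,3]).round(1))
E
python3 chk.py 8
```

```text
eef_pos: [536.3, -289.6, 229.4]
force: [-0.4, 0.2, 0.6]
t 26.4667 p [ 536.3 -289.6  229.4] w 51.0 F [-0.4  0.2  0.6] q [ 0.99  0.74 -0.95  1.62  0.64  1.13  1.63]
shift [ 0.03 -0.29  0.31] turn [ 0.03 -0.02  0.06] | shift if turned first [ 0.03 -0.29  0.31]
small
side 111 c [ 535.  -288.9] slope [ 0.013 -0.032] rms 1.42
top 45 c [ 534.  -290.5] slope [-0.002  0.022] rms 0.63
both 156 c [ 534.9 -289.2] slope [ 0.001 -0.001] rms 1.31
mid
side 305 c [ 535.8 -297.8] slope [-0.002  0.007] rms 1.28
top 178 c [ 534.7 -299.7] slope [-0.003 -0.002] rms 0.63
both 483 c [ 535.7 -298.6] slope [-0.001  0.005] rms 1.24
side low z [195.6 197.5]
top low z [196.8 197.6]
```

```bash
python3 -m crank '[[[0.02,-0.15,0.2,0,0,0.03],[0.02,-0.15,0.25,0,0,0.03],[0,0,0.25,0,0,0],[0,0,0,0,0,0],[0,0,0,0,0,0]]]'|grep -E "eef|force"
python3 chk.py 9
```

```text
eef_pos: [538.1, -300.6, 208.5]
force: [-0.4, 0.4, -1.6]
t 26.9833 p [ 538.1 -300.6  208.5] w 51.2 F [-0.4  0.4 -1.6] q [ 0.99  0.76 -0.93  1.63  0.67  1.1   1.62]
shift [ 0.02  0.08 -0.38] turn [ 0.    0.01 -0.02] | shift if turned first [ 0.02  0.08 -0.38]
small
side 104 c [ 537.1 -299.9] slope [-0.015  0.01 ] rms 1.39
top 43 c [ 535.8 -301.8] slope [0.021 0.017] rms 0.65
both 147 c [ 537.  -300.2] slope [-0.008  0.022] rms 1.3
mid
side 304 c [ 535.7 -297.8] slope [0.003 0.002] rms 1.45
top 181 c [ 534.7 -299.7] slope [-0.002 -0.001] rms 0.56
both 485 c [ 535.6 -298.6] slope [0.003 0.004] rms 1.32
side low z [175.1 176.6]
top low z [174.6 175.3]
```

```bash
python3 -m crank '[[[0.03,0.07,0.08,0,0,-0.02],[0,0,0.06,0,0,0],[0,0,0,0,0,0],[0,0,0,0,0,0]]]'|grep -E "eef|force"
python3 chk.py 10
```

```text
eef_pos: [537.1, -297.9, 204.8]
force: [0.3, 0.2, -0.7]
t 27.4167 p [ 537.1 -297.9  204.8] w 50.9 F [ 0.3  0.2 -0.7] q [ 0.99  0.76 -0.93  1.64  0.68  1.09  1.61]
shift [ 0.   -0.01 -0.51] turn [0.   0.02 0.01] | shift if turned first [ 0.01 -0.01 -0.51]
small
side 104 c [ 535.9 -297.2] slope [0.026 0.007] rms 1.32
top 47 c [ 535.2 -299.1] slope [ 0.019 -0.004] rms 0.56
both 151 c [ 536.  -297.6] slope [0.012 0.016] rms 1.22
mid
side 302 c [ 535.8 -297.8] slope [ 0.001 -0.005] rms 1.21
top 188 c [ 534.6 -299.6] slope [ 0.006 -0.   ] rms 0.67
both 490 c [ 535.6 -298.5] slope [ 0.003 -0.003] rms 1.19
side low z [172.5 173. ]
top low z [171.5 172. ]
```

```bash
(python3 -m crank '[[[0.01,-0.02,0.06,0,0.02,0],[0,0,0.06,0,0,0],[0,0,0.05,0,0,0],[0,0,0,0,0,0]]]';python3 -m crank '[[[0,0,0.05,0,0,0],[0,0,0,0,0,0]]]'; python3 -m crank '[[[0,0,0.04,0,0,0],[0,0,0,0,0,0]]]')|grep -E "eef|force"
```

```text
eef_pos: [537.2, -298.8, 199.5]
force: [-1.0, -0.5, -0.9]
eef_pos: [537.1, -298.8, 197.7]
force: [0.3, -0.0, -1.3]
eef_pos: [538.0, -299.0, 197.7]
force: [0.2, -0.7, -0.4]
```

Contact at 197.7 shows the same x-creep signature, so I raise slightly, correct and touch again.

```bash
(python3 -m crank '[[[0.02,0,-0.06,0,0,0],[0,0,0,0,0,0],[0,0,0,0,0,0]]]')|grep -E "eef|force"; python3 chk.py 11
```

```text
eef_pos: [537.3, -299.0, 199.7]
force: [0.5, 0.8, -1.0]
t 28.4333 p [ 537.3 -299.   199.7] w 50.9 F [ 0.5  0.8 -1. ] q [ 0.99  0.77 -0.92  1.64  0.68  1.08  1.61]
shift [ 0.01  0.03 -0.68] turn [-0.02  0.01  0.01] | shift if turned first [ 0.01  0.03 -0.68]
small
side 101 c [ 536.3 -298.5] slope [0.021 0.001] rms 1.26
top 43 c [ 535.4 -300. ] slope [0.012 0.001] rms 0.56
both 144 c [ 536.3 -298.8] slope [0.026 0.016] rms 1.16
mid
side 300 c [ 535.9 -297.7] slope [ 0.007 -0.001] rms 1.32
top 181 c [ 534.7 -299.7] slope [0.006 0.   ] rms 0.66
both 481 c [ 535.7 -298.5] slope [0.01  0.001] rms 1.27
side low z [171.4 171.8]
top low z [171.2 171.2]
```

```bash
(python3 -m crank '[[[0.025,0.015,0.03,0,0,0],[0,0,0.03,0,0,0],[0,0,0,0,0,0]]]')|grep -E "eef|force"; python3 chk.py 12 | grep -A3 -E "small|mid"
```

```text
eef_pos: [536.4, -298.7, 197.4]
force: [0.2, 0.7, -1.7]
small
side 100 c [ 535.5 -297.9] slope [0.03  0.014] rms 1.32
top 42 c [ 534.3 -299.8] slope [ 0.01  -0.023] rms 0.58
both 142 c [ 535.4 -298.2] slope [0.015 0.017] rms 1.24
mid
side 299 c [ 535.9 -297.8] slope [ 0.002 -0.003] rms 1.27
top 178 c [ 534.8 -299.8] slope [-0.001  0.001] rms 0.56
both 477 c [ 535.8 -298.6] slope [ 0.002 -0.002] rms 1.22
```

```bash
python3 -m crank '[[[0,0,0.02,0,0,0],[0,0,0,0,0,0]]]'|grep -E "eef|force"; python3 -m crank '[[[0,0,0,0,0,0],[0,0,0,0,0,0],[0,0,0,0,0,0]]]' -0.27; python3 -m crank '[[[0,0,0,0,0,0],[0,0,0,0,0,0],[0,0,0,0,0,0],[0,0,0,0,0,0]]]' -1;  python3 -m crank '[[[0,0,-0.3,0,0,0],[0,0,-0.6,0,0,0],[0,0,-0.8,0,0,0],[0,0,-0.8,0,0,0],[0,0,-0.8,0,0,0],[0,0,-0.6,0,0,0],[0,0.6,0,0,0,0],[0,0.8,0,0,0,0],[0,0.8,0,0,0,0],[0,0.8,0,0,0,0],[0,0.8,0,0,0,0],[0,0,0,0,0,0]]]' | grep -E "clock|eef|force"
python3 - <<'E'
from cyl import *
for nm in('side','top'):
    p=ctrl.get_image(nm);save(p,nm+'f');np.save(nm+'f.npy',world(p))
for a in((26,64,(535.5,-298.3),170,222),(31,74,(536,-298.5),97,158),(36,86,(536,-298.5),25,80)): print(a[0]);fitcyl('f',*a)
for nm in OFF:
    w=np.load(f"{nm}f.npy").reshape(-1,3)+OFF[nm];m=np.hypot(w[:,0]-535.5,w[:,1]+298.5)<22;print(nm,"top z",np.nanpercentile(w[m][:,2],[10,50,90]).round(1))
a=cv2.imread('pics/sidef.png')[120:380,230:450];b=cv2.imread('pics/topf.png')[100:360,230:470]
cv2.imwrite('pics/f.png',cv2.resize(np.hstack([a,b]),None,fx=1.7,fy=1.7))
E
```

```text
eef_pos: [536.7, -298.8, 197.5]
force: [-0.6, 0.2, -0.6]
clock: 29.3
eef_pos: [536.9, -298.7, 197.6]
tool_rot: [-3.139, 0.002, -2.968]
force: [0.5, 0.3, 0.7]
width: 53.9
clock: 29.63
eef_pos: [536.9, -298.7, 197.5]
tool_rot: [-3.14, 0.002, -2.968]
force: [-1.1, -0.6, 0.4]
width: 85.3
clock: 30.63
eef_pos: [517.1, -181.8, 327.4]
force: [-0.3, 0.2, 1.0]
26
side 243 c [ 535.8 -298.1] slope [0.01  0.003] rms 1.24
top 139 c [ 534.9 -299.9] slope [ 0.01  -0.003] rms 0.64
both 382 c [ 535.8 -298.8] slope [0.011 0.001] rms 1.17
31
side 297 c [ 535.9 -297.8] slope [-0.005  0.005] rms 1.23
top 184 c [ 534.8 -299.7] slope [0.003 0.   ] rms 0.64
both 481 c [ 535.7 -298.6] slope [0.    0.001] rms 1.19
36
side 276 c [ 536.5 -297.7] slope [ 0.009 -0.011] rms 1.29
top 143 c [ 535.1 -299.8] slope [0.002 0.006] rms 0.64
both 419 c [ 536.4 -298.4] slope [ 0.004 -0.003] rms 1.28
side top z [224.3 227.6 230.7]
top top z [223.9 226.7 229.4]
```

View pics/f.png

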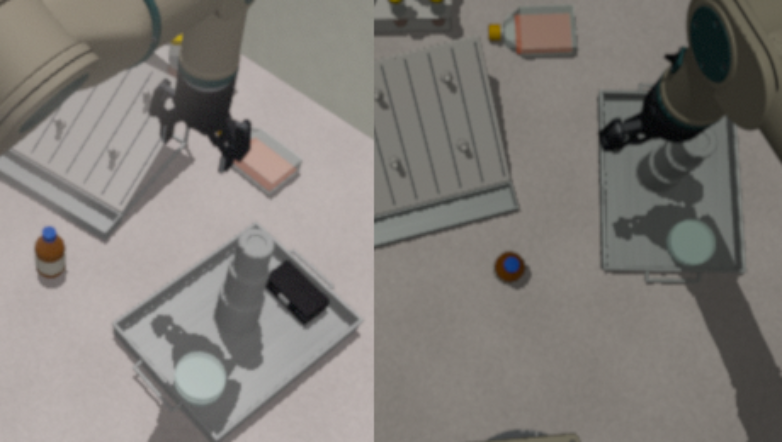

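The stack of three stands straight, its top is at z≈227 (3+86+74+64 = 227), and the axes agree within about 0.8 mm. The gripper is clear of everything, so I hand in.

```bash
python3 -c "
from cell import ctrl
print(ctrl.finish_job())"
```

```text
the job is handed in; nothing more can be done
None
```

The stack is finished and handed in: beaker_mid stands mouth-down on beaker_big and beaker_small mouth-down on beaker_mid. Both were lowered until they touched and then released. The robot's clock read about 31 s at the end, and the gripper was clear of everything.

**Last checks:**
- **Centring:** the three axes agree within about 0.8 mm, in both cameras.
- **Straightness:** the fitted lean is at most about 0.01 rad for the beakers, which is within the noise of the fit.
- **Height:** the top of the stack measured about 227 mm, as it should be (3 + 86 + 74 + 64).
- **beaker_big:** it did not move measurably (under 0.5 mm).
- **Bystanders:** the slide box, petri dishes and bottle look untouched in the last pictures. The dish, jar and tip box were not in the last crops I viewed. No unexpected contact force showed near the dish, and I did not measure any bystander's position again.

**What went wrong or disagreed:**
- **First wrist posture:** it ran into joint limits at the rack tilt, so I turned the wrist to another posture before the first grasp.
- **Touchdown:** the wrist force gave little sign of contact, so I judged it from the height no longer falling while the beaker crept sideways. That crept beaker_mid about 2 mm and beaker_small about 1 mm, so I lifted each 2–3 mm, re-centred it and set it down again.
- **Cameras:** the two disagree by 2–3 mm in absolute position, so I used differences within each camera for centring.

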